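# Batch out spent cartridges through the tip hopper and reset the cutout

## Task

Load the spent cartridges lying on the bench into the tip hopper one at a time until it trips under their weight and dumps the batch into the tray beneath; do not tip it by hand and do not put cartridges into the tray by hand. Then pull the empty hopper back upright by its bar, and after that reset the tripped cutout by pushing its lever fully off (towards the robot) before throwing it fully on (away from the robot). Any cartridges left over go into the upright hopper, so that at the end none is left on the bench, the hopper stands upright and the other things on the bench have been left alone.

Things in the scene. Friction and masses are not known exactly. Their poses are not given: they have to be found in the camera images.
- station: Fixed aluminium tray with two white posts that carry the hopper. Origin on the bench midway between the posts, under the hopper's hinge, which runs along y, 200 mm up. x: the way the hopper dumps, about away from the robot. Tray x -60 to 270, y -113 to 113 mm; floor 6 mm, sides 80, far wall 110, near wall 50 mm high. Posts 50 x 12 mm, 215 mm high, at y = +-119 mm.
- hopper (a joint): Hopper angle: 0 upright on its stop (at the start), 1.6 fully tipped to the station's +x. Its counterweight holds two cartridges lying back in the bucket; a third trips it within a few seconds (two lying well forward may trip it too). Once over centre it falls over and stays tipped; empty, brought back under 0.5 rad, it falls upright by itself.
- hopper_in (a point): In the steel bucket, on the middle of its floor: x 81, z 172 mm in the station frame when upright; axes turn with the bucket. Bucket: open at top and front (+x), 160 mm wide inside; floor from x 30, z 155 at the back wall to x 133, z 188 at the front edge (18 deg slope); side walls 54 mm above the floor, back wall top at z 223. Three cartridges lie side by side, lengths along x.
- hopper_bar (a point): Middle of the hopper's black reset bar: 12 mm round, 190 mm long, along the station's y, an arm at each end (y +-90 mm). From the hinge: x -75, z 80 mm upright; x 82, z 73 mm tipped. A parallel 40 mm thick steel counterweight bar lies 33 mm nearer the hinge. To reset, pull the bar from its +x side towards -x, about 3 N.
- cutout: Fixed grey cutout box 150 x 85 x 45 mm at the robot's left with a lever on top. Origin at the centre of its underside. Its x axis points roughly away from the robot (within 0.4 rad); the lever swings along it about a hinge on the box's top face (x = 0, z = 45 mm).
- lever (a joint): Cutout lever angle: 0 fully off (leaning 0.6 rad towards the box's -x, the robot), 1.2 fully on (leaning 0.6 rad away, to +x), about 0.6 (upright) tripped, as at the start. It stays where it is left; moving it needs about 2 N at the tip.
- lever_tip (a point): Centre of the lever's black cross-grip, 18 mm thick and 44 mm wide (along the box's y axis), 80 mm from the lever's hinge.
- cart1: Spent drying cartridge: a square-section plastic block 90 x 36 x 36 mm, about 120 g, white with grey ends and an amber window, lying on the bench at the robot's right. Origin at its centre; its x axis is the 90 mm length. Three to five are present.
- cart2: Spent drying cartridge: a square-section plastic block 90 x 36 x 36 mm, about 120 g, white with grey ends and an amber window, lying on the bench at the robot's right. Origin at its centre; its x axis is the 90 mm length. Three to five are present.
- cart3: Spent drying cartridge: a square-section plastic block 90 x 36 x 36 mm, about 120 g, white with grey ends and an amber window, lying on the bench at the robot's right. Origin at its centre; its x axis is the 90 mm length. Three to five are present.
- cart4: Spent drying cartridge: a square-section plastic block 90 x 36 x 36 mm, about 120 g, white with grey ends and an amber window, lying on the bench at the robot's right. Origin at its centre; its x axis is the 90 mm length. Three to five are present.
- cart5: Spent drying cartridge: a square-section plastic block 90 x 36 x 36 mm, about 120 g, white with grey ends and an amber window, lying on the bench at the robot's right. Origin at its centre; its x axis is the 90 mm length. Three to five are present.
- cup: White paper cup, 90 mm high; not part of the job, leave it alone. Origin at the centre of its underside.
- mouse: Black mouse 110 x 60 x 32 mm; not part of the job, leave it alone. Origin at the centre of its underside.
There are look-alikes about, which are no part of the job. What is shaped like the cart1 but blue or purple is not meant.

How it is judged:
On the way, in this order (a step that is already met when the one before it is completed fails the run):
1. the hopper trips under its load, not touched by the robot (value of joint hopper between 0.1 and 0.3 rad and velocity of joint hopper above 0 rad/s and contact force between each of the fingers, the arm and hopper below 0.3 N and ((x of cart1 in the frame of hopper_in between -0.07 and 0.07 m and y of cart1 in the frame of hopper_in between -0.08 and 0.08 m and z of cart1 in the frame of hopper_in between -0.03 and 0.1 m) or (x of cart2 in the frame of hopper_in between -0.07 and 0.07 m and y of cart2 in the frame of hopper_in between -0.08 and 0.08 m and z of cart2 in the frame of hopper_in between -0.03 and 0.1 m) or (x of cart3 in the frame of hopper_in between -0.07 and 0.07 m and y of cart3 in the frame of hopper_in between -0.08 and 0.08 m and z of cart3 in the frame of hopper_in between -0.03 and 0.1 m) or (x of cart4 in the frame of hopper_in between -0.07 and 0.07 m and y of cart4 in the frame of hopper_in between -0.08 and 0.08 m and z of cart4 in the frame of hopper_in between -0.03 and 0.1 m) or (x of cart5 in the frame of hopper_in between -0.07 and 0.07 m and y of cart5 in the frame of hopper_in between -0.08 and 0.08 m and z of cart5 in the frame of hopper_in between -0.03 and 0.1 m))).
2. the hopper is fully tipped and has emptied into the tray (value of joint hopper above 1.5 rad and ((x of cart1 in the frame of station between -0.055 and 0.265 m and y of cart1 in the frame of station between -0.108 and 0.108 m and z of cart1 in the frame of station between 0 and 0.115 m) or (x of cart2 in the frame of station between -0.055 and 0.265 m and y of cart2 in the frame of station between -0.108 and 0.108 m and z of cart2 in the frame of station between 0 and 0.115 m) or (x of cart3 in the frame of station between -0.055 and 0.265 m and y of cart3 in the frame of station between -0.108 and 0.108 m and z of cart3 in the frame of station between 0 and 0.115 m) or (x of cart4 in the frame of station between -0.055 and 0.265 m and y of cart4 in the frame of station between -0.108 and 0.108 m and z of cart4 in the frame of station between 0 and 0.115 m) or (x of cart5 in the frame of station between -0.055 and 0.265 m and y of cart5 in the frame of station between -0.108 and 0.108 m and z of cart5 in the frame of station between 0 and 0.115 m))), for 0.3 s.
3. the hopper is upright again (value of joint hopper below 0.06 rad), for 0.3 s.
4. the cutout lever is pushed fully off (value of joint lever below 0.08 rad), for 0.1 s.
5. the cutout lever is thrown fully on (value of joint lever above 1.12 rad), for 0.2 s.
At the end, for the whole second after the job is handed in: The hopper is upright (below 0.06 rad), the lever fully on (above 1.12 rad), and every cartridge lies at rest in the tray or in the hopper (value of joint hopper below 0.06 rad and value of joint lever above 1.12 rad and ((x of cart1 in the frame of station between -0.055 and 0.265 m and y of cart1 in the frame of station between -0.108 and 0.108 m and z of cart1 in the frame of station between 0 and 0.115 m) or (x of cart1 in the frame of hopper_in between -0.07 and 0.07 m and y of cart1 in the frame of hopper_in between -0.08 and 0.08 m and z of cart1 in the frame of hopper_in between -0.03 and 0.1 m)) and ((x of cart2 in the frame of station between -0.055 and 0.265 m and y of cart2 in the frame of station between -0.108 and 0.108 m and z of cart2 in the frame of station between 0 and 0.115 m) or (x of cart2 in the frame of hopper_in between -0.07 and 0.07 m and y of cart2 in the frame of hopper_in between -0.08 and 0.08 m and z of cart2 in the frame of hopper_in between -0.03 and 0.1 m)) and ((x of cart3 in the frame of station between -0.055 and 0.265 m and y of cart3 in the frame of station between -0.108 and 0.108 m and z of cart3 in the frame of station between 0 and 0.115 m) or (x of cart3 in the frame of hopper_in between -0.07 and 0.07 m and y of cart3 in the frame of hopper_in between -0.08 and 0.08 m and z of cart3 in the frame of hopper_in between -0.03 and 0.1 m)) and ((x of cart4 in the frame of station between -0.055 and 0.265 m and y of cart4 in the frame of station between -0.108 and 0.108 m and z of cart4 in the frame of station between 0 and 0.115 m) or (x of cart4 in the frame of hopper_in between -0.07 and 0.07 m and y of cart4 in the frame of hopper_in between -0.08 and 0.08 m and z of cart4 in the frame of hopper_in between -0.03 and 0.1 m)) and ((x of cart5 in the frame of station between -0.055 and 0.265 m and y of cart5 in the frame of station between -0.108 and 0.108 m and z of cart5 in the frame of station between 0 and 0.115 m) or (x of cart5 in the frame of hopper_in between -0.07 and 0.07 m and y of cart5 in the frame of hopper_in between -0.08 and 0.08 m and z of cart5 in the frame of hopper_in between -0.03 and 0.1 m)) and linear speed of each of cart1, cart2, cart3, cart4, cart5 below 0.05 m/s); the robot touches nothing.
It fails at once if a bystander is moved more than 50 mm (distance of any of cup, mouse from where it was at the start of the episode above 0.05 m).
It fails at once if a cartridge is held by the robot inside the tray (((x of cart1 in the frame of station between -0.055 and 0.265 m and y of cart1 in the frame of station between -0.108 and 0.108 m and z of cart1 in the frame of station between 0 and 0.115 m) and contact force between the fingers and cart1 above 2 N and z of cart1 in the frame of station below 0.08 m) or ((x of cart2 in the frame of station between -0.055 and 0.265 m and y of cart2 in the frame of station between -0.108 and 0.108 m and z of cart2 in the frame of station between 0 and 0.115 m) and contact force between the fingers and cart2 above 2 N and z of cart2 in the frame of station below 0.08 m) or ((x of cart3 in the frame of station between -0.055 and 0.265 m and y of cart3 in the frame of station between -0.108 and 0.108 m and z of cart3 in the frame of station between 0 and 0.115 m) and contact force between the fingers and cart3 above 2 N and z of cart3 in the frame of station below 0.08 m) or ((x of cart4 in the frame of station between -0.055 and 0.265 m and y of cart4 in the frame of station between -0.108 and 0.108 m and z of cart4 in the frame of station between 0 and 0.115 m) and contact force between the fingers and cart4 above 2 N and z of cart4 in the frame of station below 0.08 m) or ((x of cart5 in the frame of station between -0.055 and 0.265 m and y of cart5 in the frame of station between -0.108 and 0.108 m and z of cart5 in the frame of station between 0 and 0.115 m) and contact force between the fingers and cart5 above 2 N and z of cart5 in the frame of station below 0.08 m)).
Of cart3, cart4, cart5 only 1 to 3 are there at a start; the rules pass over those that are not, and their reading is None.
At some moment in a run one of cart1, cart2, cart3, cart4, cart5 may be knocked a few centimetres aside while the robot is not near it.
Once in a run the grip may slacken for a moment while it holds something.
It also fails if it takes over 210 s, if anything falls off the work surface, if the arm or the gripper's body presses on something with over 40 N, if the wrist force passes 120 N, or if a joint passes its speed limit or range.

## Robot

A 6-joint arm with a two-finger parallel gripper is mounted at the origin on the work surface. World frame = base frame: x ahead of the robot, y to its left, z up, the work surface at z = 0. Lengths are in m, angles in rad, forces in N, time in s.
With the tool pointing down it reaches from about 0.35 to 0.775 m from the base axis. Payload 5.5 kg.
Tool frame: the origin (TCP) lies at the very end of the fingers, on their centre line; the grasp point (between the pads) lies 19 mm behind it; z points along the fingers, y is the direction in which the jaws open and shut (so a half turn about z gives the same grasp; the last joint's range is limited). The gripper opens to 85 mm and grips with 20 to 120 N. Pads are 22 mm wide; open, the fingers measure 114 mm over their backs; the gripper's body (76 mm by 85 mm) begins 54 mm behind the grasp point. The pads swing forward as they close: fully open they stand 13 mm farther back than shut.
Start: joints at [1.165, 0.313, 0.046, 1.304, 0, 1.431], TCP at [0.151, 0.555, 0.231] pointing down, gripper open.
Joint ranges: [-2.76, 2.76], [-0.86, 1.69], [-1.03, 1.26], [-2.2, 2.34], [-1.47, 1.5], [-3.14, 3.14]. Speed limits (rad/s): [2.57, 2.57, 3.14, 3.14, 3.14, 3.14].

## Interface

Orientations are given as a unit quaternion [w, x, y, z].
In Python, from workcell import get_state, imaging, env, spotter gives the robot as it stands.
- The arm moves only by the tool play_rows, never from a script. Its argument "moves" is a list of rows, each an object with "claw": the finger opening in cm, from 0 to 8.54; "delta_pos": the shift along the tool's x, y, z in cm, a list of three; "twist": the turn about the tool's z in degrees. A call has 1 to 12 rows; each row is the pose to reach, as a shift and turn from the pose commanded when the call began, along the tool's axes at that moment; what a row does not reach only later rows make up. A row lasts 1/8 s, in which the tool goes at most 62.5 mm and 10.7 degrees, less where a joint would pass 70% of its speed; a pose out of reach is approached as far as the arm can. A call with a gripper value outside its range is refused whole. The fingers move at their own pace and stop on an object; "force" is the grip in N (left out, the last holds). Time passes only in rows, so rows that repeat a pose let the fingers close. It gives the time, the measured TCP pose, the force and the opening at its end, in the units of the state.
- get_state(): the state, without advancing time (a new reading comes with each control period).
- imaging.read_camera(name): name is "scene" or "side" or "wrist"; returns the picture (480x640x3 uint8, red, green, blue); there is no depth.
- imaging.camera_info(name): a dict with "fx", "fy", "cx", "cy" (pixels), "world_to_cam" (4x4, takes a point from world to camera coordinates). Camera axes: x right, y down, z forward; pixel columns grow to the right and rows downward; lengths in m; the calibration is good to about 2 mm. The wrist camera is an equidistant fisheye: a pixel r from the principal point sees the ray r / f radians off the axis. A picture is of the moment at which its call begins: read the wrist's pose just before it. camera_info takes no time and is no camera call; for the wrist camera it gives the pose at the moment of the call.
- env.hand_in(): hands the job in, once; it reports no verdict.
Trained networks look in the newest picture that a camera, given by its name, has taken for a name from the list of things; names that differ only in an ending like _2 or _b are one class to them, and where a whole thing is asked for, a point or a joint stands for the part that bears it (a point fixed in the world has none). Each returns a list of dicts, best first, with "conf" (0 to 1); they miss things now and then, are a little off and sometimes report something else, mostly with a low value. They report only what shows in the picture. A call takes as long as a camera call. They do not tell look-alikes from the thing itself.
- spotter.spot_in(camera, query): "extent" ([left, top, right, bottom] in pixels, round what is visible of it).
The state is a dict: "clock": time; "joint_pos": joint angles; "qvel": joint speeds; "tau": joint torques, N m; "tcp_pos": TCP position; "orientation": TCP orientation; "wrist_force": force on the tool from outside, world axes, zero at the start; "ft_torque": the same for the moment, N m; "finger_gap": finger opening in m.
Only numpy, scipy, OpenCV 4.12 (cv2) and the standard library are available. Lean on these libraries where they do the work, as an engineer would, in place of code of your own. Each camera call takes 0.05 s, during which the arm holds its last target. There are 200 camera calls.

## Working session

There is one attempt and no reset: what is moved stays moved. The work goes in short steps, Python scripts to look and compute and a tool call to move; the robot and the scene stay as the last step left them, time stands still between calls to the robot, and variables do not carry over. Pictures are saved under pics/ and viewed, about 12 in all and at most 16, crops included, and the job is handed in when it is done.

Besides the shell and the picture viewer there is one more tool, called after "Emit:" by a JSON object that holds its "op" and its "data". play_rows: Moves the arm, as the interface text tells. Its arguments: {"type":"object","properties":{"moves":{"type":"array"},"force":{"type":"number"}},"required":["moves"]}

```bash
mkdir -p pics; ls
python3 - <<'E'
from workcell import get_state, imaging, env, spotter
import cv2, numpy as np, json
print(get_state())
for c in ["scene","side","wrist"]:
    im=imaging.read_camera(c); cv2.imwrite(f"pics/{c}0.png",im[:,:,::-1])
    ci=imaging.camera_info(c); print(c,{k:np.round(np.array(v),3).tolist() for k,v in ci.items()})
    for q in ["station","hopper","hopper_bar","cutout","lever","lever_tip","cart1","cup","mouse"]:
        print(q,[(np.round(d["extent"]).astype(int).tolist(),round(d["conf"],2)) for d in spotter.spot_in(c,q)])
E
```

```text
pics
{'clock': 0.0, 'joint_pos': array([1.16541277e+00, 3.14003312e-01, 4.49738265e-02, 1.30360739e+00,
       9.05820039e-06, 1.43119265e+00]), 'qvel': array([-0.0005639 , -0.00035205, -0.00153655, -0.00111846,  0.000594  ,
       -0.00210551]), 'tau': array([-4.48649007e-05, -4.80628288e+01,  2.98532206e+01,  1.91841857e-02,
       -3.31336578e-04, -7.66178971e-06]), 'tcp_pos': array([0.15083358, 0.55432899, 0.23040512]), 'orientation': array([-2.52038458e-04,  1.32499102e-01,  9.91182698e-01, -8.85097933e-04]), 'wrist_force': array([-0.89884145, -0.21854819,  0.4025846 ]), 'ft_torque': array([-0.00480794,  0.01184686, -0.01707513]), 'finger_gap': 0.0856148329626528}
scene {'fx': 439.415, 'fy': 439.415, 'cx': 318.406, 'cy': 239.916, 'world_to_cam': [[0.792, 0.61, 0.014, -0.39], [0.529, -0.675, -0.514, -0.304], [-0.305, 0.415, -0.857, 1.483], [0.0, 0.0, 0.0, 1.0]]}
station [([274, 123, 424, 296], 0.92)]
hopper [([273, 123, 379, 226], 0.64), ([270, 123, 423, 295], 0.32)]
hopper_bar [([274, 122, 375, 226], 0.7)]
cutout [([349, 116, 393, 167], 0.67), ([231, 307, 269, 334], 0.22)]
lever
[... 724 characters left out ...]
([278, 163, 285, 183], 0.47)]
lever_tip [([275, 166, 282, 185], 0.46)]
cart1 [([322, 411, 340, 449], 0.96), ([377, 295, 409, 322], 0.93), ([336, 304, 359, 334], 0.9), ([291, 335, 326, 358], 0.89), ([298, 294, 324, 318], 0.85), ([251, 334, 285, 353], 0.58), ([265, 167, 302, 201], 0.48)]
cup []
mouse [([282, 370, 321, 393], 0.6)]
wrist {'fx': 371.648, 'fy': 371.648, 'cx': 320.702, 'cy': 239.39, 'world_to_cam': [[0.264, 0.965, 0.0, -0.575], [0.922, -0.252, 0.295, -0.037], [0.284, -0.078, -0.956, 0.38], [0.0, 0.0, 0.0, 1.0]]}
station [([112, 448, 147, 480], 0.68)]
hopper []
hopper_bar []
cutout [([214, 397, 260, 419], 0.91)]
lever []
lever_tip []
cart1 [([1, 451, 11, 479], 0.68)]
cup []
mouse []
```

Run:
```python
import cv2
a=cv2.imread("pics/scene0.png")[100:450,150:450]
cv2.imwrite("pics/c1.png",cv2.resize(a,None,fx=1.714,fy=1.714,interpolation=cv2.INTER_CUBIC))
a=cv2.imread("pics/side0.png")[150:460,230:450]
cv2.imwrite("pics/c2.png",cv2.resize(a,None,fx=1.9,fy=1.9,interpolation=cv2.INTER_CUBIC))
```

```text
(no output)
```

View pics/c1.png

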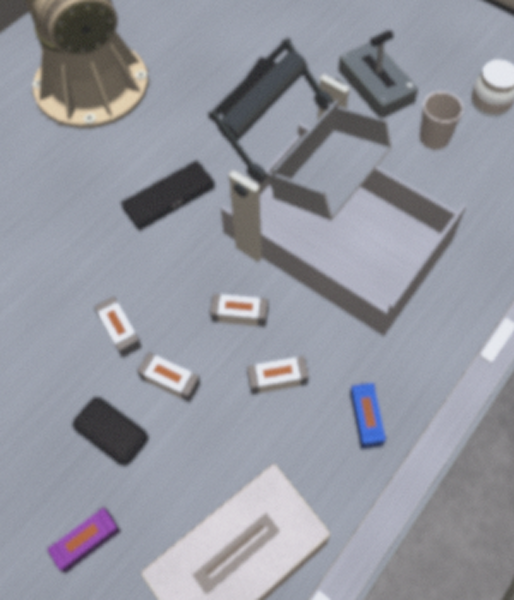

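View pics/c2.png

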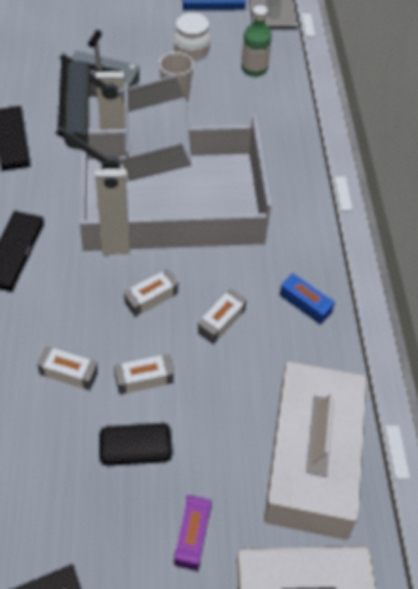

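Four white cartridges show, at scene pixels (219,290), (248,319), (289,280) and (312,318). The blue one at (364,342) and the purple one at (199,415) are look-alikes, so I leave them alone. Next I measure the cartridges by colour and enlarge the station and cutout to pick landmarks.

```bash
cat > h.py <<'E'
from workcell import get_state, imaging, env, spotter
import cv2, numpy as np
from scipy.spatial.transform import Rotation as R
def ray(ci,uv):
    T=np.array(ci["world_to_cam"]);d=np.array([(uv[0]-ci["cx"])/ci["fx"],(uv[1]-ci["cy"])/ci["fy"]])
    if ci.get("fish"):
        r=np.hypot(*d); d3=np.array([*(d/r*np.sin(r)),np.cos(r)]) if r>1e-9 else np.array([0,0,1.])
    else: d3=np.array([*d,1.])
    return -T[:3,:3].T@T[:3,3], T[:3,:3].T@d3
def onz(ci,uv,z):
    o,d=ray(ci,uv); return o+d*(z-o[2])/d[2]
def info(c):
    ci=dict(imaging.camera_info(c)); ci["fish"]=(c=="wrist"); return ci
def proj(ci,P):
    T=np.array(ci["world_to_cam"]); p=T[:3,:3]@np.asarray(P)+T[:3,3]
    if ci["fish"]:
        r=np.hypot(p[0],p[1]); th=np.arctan2(r,p[2]); q=p[:2]/max(r,1e-9)*th
    else: q=p[:2]/p[2]
    return np.array([q[0]*ci["fx"]+ci["cx"],q[1]*ci["fy"]+ci["cy"]])
def carts(ci,rgb,minA=15):
    """amber windows on z=.036 -> (x,y,yaw,len,wid)"""
    hsv=cv2.cvtColor(rgb,cv2.COLOR_RGB2HSV)
    m=cv2.inRange(hsv,(4,90,80),(18,255,255))
    n,l,s,c=cv2.connectedComponentsWithStats(m)
    out=[]
    for i in range(1,n):
        if s[i,4]<minA: continue
        ys,xs=np.where(l==i)
        P=np.array([onz(ci,(x,y),.036)[:2] for x,y in zip(xs,ys)])
        w,V=np.linalg.eigh(np.cov(P.T)); v=V[:,1]
        # ring colour round it
        k=cv2.dilate((l==i).astype(np.uint8),np.ones((3,3)),iterations=2)-cv2.dilate((l==i).astype(np.uint8),np.ones((3,3)))
        col=np.median(rgb[k>0],axis=0).astype(int)
        out.append((c[i].round().astype(int).tolist(),P.mean(0).round(4).tolist(),round(float(np.degrees(np.arctan2(v[1],v[0]))),1),np.round(np.sqrt(12*w[::-1]),3).tolist(),col.tolist()))
    return out
E
python3 - <<'E'
from h import *
for c in ["scene","side"]:
    rgb=cv2.imread(f"pics/{c}0.png")[:,:,::-1].copy(); print(c)
    for o in carts(info(c),rgb): print(o)
def crop(c,x0,y0,w,h,f,n):
    cv2.imwrite(n,cv2.resize(cv2.imread(f"pics/{c}0.png")[y0:y0+h,x0:x0+w],None,fx=f,fy=f,interpolation=cv2.INTER_CUBIC))
crop("scene",265,110,180,190,3,"pics/c3.png")
crop("side",245,155,150,140,4,"pics/c4.png")
E
```

```text
scene
([289, 278], [0.547, -0.2036], -147.0, [0.038, 0.008], [220, 214, 216])
([217, 288], [0.4141, -0.3449], 160.7, [0.038, 0.009], [222, 219, 222])
([247, 317], [0.5343, -0.3576], -168.0, [0.039, 0.009], [223, 222, 226])
([312, 316], [0.6641, -0.2523], 47.8, [0.04, 0.009], [222, 218, 221])
([365, 340], [0.8093, -0.2204], 136.5, [0.039, 0.008], [106, 111, 184])
([197, 413], [0.6014, -0.6024], 76.2, [0.04, 0.009], [154, 83, 159])
side
([309, 301], [0.5489, -0.2047], -149.0, [0.04, 0.007], [197, 199, 205])
([391, 304], [0.8107, -0.2215], 134.7, [0.04, 0.007], [74, 100, 178])
([347, 313], [0.6668, -0.2533], 48.7, [0.041, 0.007], [197, 199, 206])
([265, 341], [0.4155, -0.3457], 161.1, [0.041, 0.008], [196, 198, 203])
([305, 344], [0.5362, -0.3588], -167.8, [0.039, 0.008], [196, 197, 202])
([331, 427], [0.6029, -0.6037], 75.6, [0.041, 0.01], [142, 79, 156])
```

View pics/c3.png

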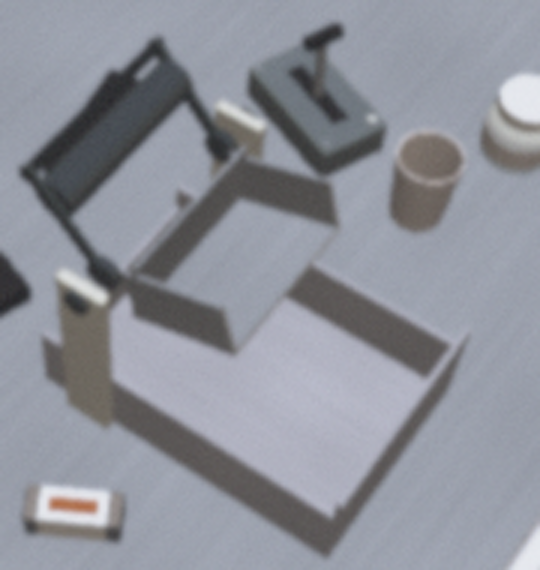

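View pics/c4.png

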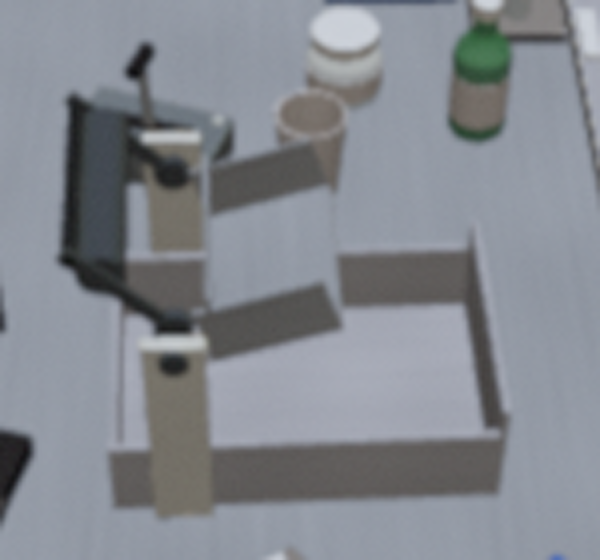

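```bash
cat > fit.py <<'E'
from h import *
from scipy.optimize import least_squares
S=info("scene");D=info("side")
A=lambda u,v:(265+u/3-.33,110+v/3-.33)
B=lambda u,v:(245+u/4-.375,155+v/4-.375)
st=[(S,A(327,556),(270,-113,0)),(S,A(467,334),(270,113,110)),(S,A(58,272),(-25,-125,215)),(S,A(108,301),(25,-125,215)),(S,A(110,425),(25,-125,0)),(S,A(70,413),(-25,-125,0)),(S,A(48,380),(-60,-113,0)),(S,A(265,125),(25,125,215)),
(D,B(115,507),(-60,-113,0)),(D,B(498,492),(270,-113,0)),(D,B(158,517),(-25,-125,0)),(D,B(212,512),(25,-125,0)),(D,B(140,350),(-25,-125,215)),(D,B(207,350),(25,-125,215)),(D,B(140,133),(-25,125,215)),(D,B(473,228),(270,113,110)),(D,B(507,415),(270,-113,110)),(D,B(198,130),(25,125,215))]
cu=[(S,A(250,72),(-75,-42.5,45)),(S,A(305,45),(-75,42.5,45)),(S,A(383,127),(75,42.5,45)),(S,A(325,157),(75,-42.5,45)),(S,A(326,174),(75,-42.5,0)),(D,B(95,90),(-75,42.5,45)),(D,B(232,118),(75,42.5,45))]
def fit(L,x0):
    def f(p):
        c,s=np.cos(p[2]),np.sin(p[2]); r=[]
        for ci,uv,q in L:
            P=[p[0]+(c*q[0]-s*q[1])/1e3,p[1]+(s*q[0]+c*q[1])/1e3,q[2]/1e3]
            r+=list(proj(ci,P)-uv)
        return np.array(r)
    o=least_squares(f,x0,loss="soft_l1"); return o.x,f(o.x).reshape(-1,2)
for L,x0 in ((st,[.5,.1,0]),(cu,[.5,.4,0])):
    p,r=fit(L,x0); print(p.round(4)); print(np.hypot(*r.T).round(1))
o1,d1=ray(S,A(323,37));o2,d2=ray(D,B(140,61))
t=np.linalg.lstsq(np.c_[d1,-d2],o2-o1,rcond=None)[0]
print("tip",o1+t[0]*d1,o2+t[1]*d2)
E
python3 fit.py
```

```text
[0.4821 0.0158 0.0315]
[1.2 2.7 1.6 2.1 2.1 2.8 0.5 1.3 0.6 0.2 1.  0.9 0.6 1.3 0.4 2.5 1.4 0.3]
[ 0.4439  0.3397 -0.3292]
[1.8 1.1 1.9 0.5 4.2 0.5 0.3]
tip [0.43988488 0.34181109 0.13151842] [0.44073411 0.34077777 0.13013918]
```

```bash
cat >> h.py <<'E'
ST=(0.4821,0.0158,0.0315); CU=(0.4439,0.3397,-0.3292)
def w(fr,x,y):
    c,s=np.cos(fr[2]),np.sin(fr[2]); return fr[0]+(c*x-s*y)/1e3, fr[1]+(s*x+c*y)/1e3
def plan(*calls):
    """each call: list of (x,y,z,yawdeg of tool x axis mod 180); prints delta cm, twist deg per call, chained"""
    s=get_state(); p=s["tcp_pos"].copy(); q=s["orientation"]; M=R.from_quat([q[1],q[2],q[3],q[0]]).as_matrix()
    psi=np.arctan2(M[1,0],M[0,0]); j=s["joint_pos"]; print("t",round(s["clock"],2),"tcp",p.round(4),"psi",round(np.degrees(psi),1),"gap",round(s["finger_gap"],4),"F",s["wrist_force"].round(1),"j6",round(j[5],2))
    for k,c in enumerate(calls):
        x=np.array([np.cos(psi),np.sin(psi),0]); y=np.array([np.sin(psi),-np.cos(psi),0]); last=None
        for t in c:
            d=np.array(t[:3])-p; tw=-(t[3]-np.degrees(psi)); tw=(tw+90)%180-90
            last=(t,tw); print(k,(d@x*100).round(2),(d@y*100).round(2),round(-d[2]*100,2),"tw",round(tw,1))
        p=np.array(last[0][:3]); psi=psi-np.radians(last[1])
def look(n=None,wc=("scene","side")):
    for c in wc:
        im=imaging.read_camera(c); ci=info(c); print(c)
        if n: cv2.imwrite(f"pics/{n}_{c}.png",im[:,:,::-1])
        for o in carts(ci,im): print(o)
E
python3 - <<'E'
from h import *
print("hopper_in",w(ST,81,0))
plan([(.151,.555,.37,165),(.548,-.204,.37,32),(.548,-.204,.10,32)])
E
```

```text
hopper_in (np.float64(0.5630598171977803), np.float64(0.018351078066621215))
t 1.5 tcp [0.151  0.5549 0.2313] psi 164.8 gap 0.0853 F [-1.   0.9  0.1] j6 1.43
0 0.01 0.01 -13.87 tw -0.2
0 -58.23 -62.8 -13.87 tw -47.2
0 -58.23 -62.8 13.13 tw -47.2
```

Emit:
{"op": "play_rows", "data": {"moves": [{"claw":7,"delta_pos":[0,0,-7],"twist":0},{"claw":7,"delta_pos":[0,0,-14],"twist":0},{"claw":7,"delta_pos":[-10,-11,-14],"twist":-8},{"claw":7,"delta_pos":[-20,-21,-14],"twist":-16},{"claw":7,"delta_pos":[-29,-31,-14],"twist":-24},{"claw":7,"delta_pos":[-39,-42,-14],"twist":-32},{"claw":7,"delta_pos":[-49,-52,-14],"twist":-40},{"claw":7,"delta_pos":[-58.2,-62.8,-14],"twist":-47},{"claw":7,"delta_pos":[-58.2,-62.8,-14],"twist":-47},{"claw":7,"delta_pos":[-58.2,-62.8,-14],"twist":-47},{"claw":7,"delta_pos":[-58.2,-62.8,-14],"twist":-47},{"claw":7,"delta_pos":[-58.2,-62.8,-14],"twist":-47}], "force": 60}}

```text
clock: 3.0
tcp_pos: [0.4385, 0.0059, 0.3701]
orientation: [0.001, -0.274, 0.962, -0.0]
wrist_force: [1.1, 0.8, -0.2]
finger_gap: 0.07
```

Emit:
{"op": "play_rows", "data": {"moves": [{"claw":7,"delta_pos":[0,0,0],"twist":0},{"claw":7,"delta_pos":[0,0,0],"twist":0},{"claw":7,"delta_pos":[0,0,0],"twist":0},{"claw":7,"delta_pos":[0,0,0],"twist":0}]}}

```text
clock: 3.5
tcp_pos: [0.4375, 0.0092, 0.37]
orientation: [0.0, -0.275, 0.961, -0.0]
wrist_force: [0.2, 0.0, 0.3]
finger_gap: 0.0706
```

Run:
```python
from h import *
look()
a=(.548,-.2045)
plan([(*a,.37,32),(*a,.14,32)],[(*a,.012,32)])
ci=info("side"); 
for n in ("mouse","cup"):
    for c in ("side","scene"):
        for d in spotter.spot_in(c,n)[:1]:
            e=d["extent"]; print(n,c,onz(info(c),((e[0]+e[2])/2,(e[1]+e[3])/2),.016 if n=="mouse" else .045).round(3),d["conf"])
```

```text
scene
([289, 278], [0.547, -0.2036], -147.0, [0.038, 0.008], [221, 215, 218])
([217, 288], [0.4141, -0.3449], 160.7, [0.038, 0.009], [224, 221, 225])
([247, 317], [0.5343, -0.3576], -168.0, [0.039, 0.009], [225, 223, 227])
([312, 316], [0.6641, -0.2523], 47.8, [0.04, 0.009], [223, 219, 222])
([365, 340], [0.8093, -0.2204], 136.5, [0.039, 0.008], [106, 112, 186])
([197, 413], [0.6015, -0.6024], 76.3, [0.04, 0.009], [155, 84, 159])
side
([309, 301], [0.5489, -0.2047], -149.0, [0.04, 0.007], [201, 203, 209])
([391, 304], [0.8107, -0.2215], 134.7, [0.04, 0.007], [76, 103, 181])
([347, 313], [0.6668, -0.2533], 48.7, [0.041, 0.007], [201, 203, 210])
([265, 341], [0.4155, -0.3457], 161.1, [0.041, 0.008], [200, 201, 207])
([305, 344], [0.5362, -0.3588], -167.8, [0.039, 0.008], [200, 200, 206])
([331, 427], [0.6029, -0.6037], 75.6, [0.041, 0.01], [146, 82, 159])
t 3.6 tcp [0.4376 0.0089 0.37  ] psi -148.1 gap 0.0697 F [ 0.2  0.  -0.3] j6 -0.72
0 1.9 -23.95 -0.0 tw -0.1
0 1.9 -23.95 23.0 tw -0.1
1 0.0 0.0 12.8 tw 0.0
mouse side [ 0.522 -0.473  0.016] 0.88
mouse scene [ 0.518 -0.473  0.016] 0.7
cup side [0.603 0.315 0.045] 0.56
cup scene [0.609 0.312 0.045] 0.89
```

Emit:
{"op": "play_rows", "data": {"moves": [{"claw":7,"delta_pos":[0.4,-5,0],"twist":0},{"claw":7,"delta_pos":[0.8,-10,0],"twist":0},{"claw":7,"delta_pos":[1.2,-15,2],"twist":0},{"claw":7,"delta_pos":[1.6,-20,4],"twist":0},{"claw":7,"delta_pos":[1.9,-24,7],"twist":0},{"claw":7,"delta_pos":[1.9,-24,12],"twist":0},{"claw":7,"delta_pos":[1.9,-24,17],"twist":0},{"claw":7,"delta_pos":[1.9,-24,22],"twist":0},{"claw":7,"delta_pos":[1.9,-24,27],"twist":0},{"claw":7,"delta_pos":[1.9,-24,31],"twist":0},{"claw":7,"delta_pos":[1.9,-24,31],"twist":0}]}}

```text
clock: 5.18
tcp_pos: [0.5453, -0.2046, 0.0563]
orientation: [-0.003, -0.274, 0.962, 0.003]
wrist_force: [-1.1, -0.6, 0.8]
finger_gap: 0.07
```

Run:
```python
from h import *
look("g1",("wrist",))
a=(.548,-.2045)
p=lambda x,y,z:(*w(ST,x,y),z,1.8)
plan([(*a,.012,32)],[(*a,.29,32)],[p(86,-42,.29)],[p(86,-42,.212)],[p(86,-42,.30)])
```

```text
wrist
([70, 117], [0.5376, -0.3623], -168.1, [0.045, 0.013], [185, 182, 182])
([315, 291], [0.5499, -0.206], -148.0, [0.045, 0.013], [192, 183, 180])
([164, 417], [0.682, -0.2411], 149.7, [0.012, 0.008], [177, 170, 167])
t 5.22 tcp [ 0.5471 -0.2055  0.0588] psi -148.2 gap 0.0703 F [0.2 0.3 1.1] j6 -1.05
0 -0.13 0.04 4.68 tw -0.2
1 0.0 0.0 -27.8 tw 0.0
2 -11.41 14.22 -0.0 tw 30.2
3 0.0 0.0 7.8 tw -0.0
4 0.0 0.0 -8.8 tw 0.0
```

View pics/g1_wrist.png

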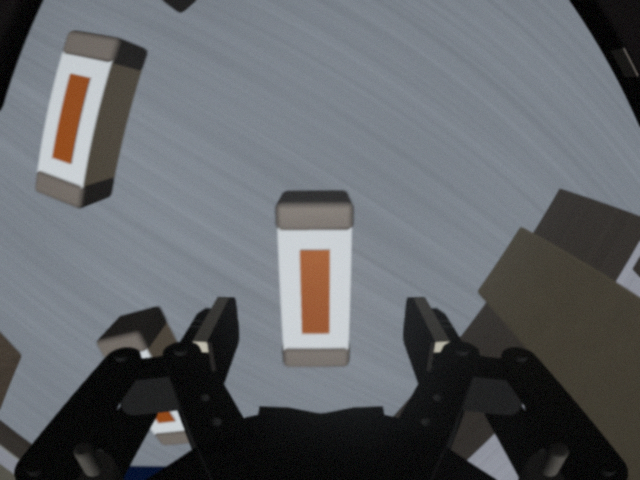

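Emit:
{"op": "play_rows", "data": {"moves": [{"claw":7,"delta_pos":[-0.1,0,4.7],"twist":0},{"claw":7,"delta_pos":[-0.1,0,4.7],"twist":0},{"claw":2.5,"delta_pos":[-0.1,0,4.7],"twist":0},{"claw":2.5,"delta_pos":[-0.1,0,4.7],"twist":0},{"claw":2.5,"delta_pos":[-0.1,0,4.7],"twist":0},{"claw":2.5,"delta_pos":[-0.1,0,4.7],"twist":0},{"claw":2.5,"delta_pos":[-0.1,0,1],"twist":0},{"claw":2.5,"delta_pos":[-0.1,0,-4],"twist":0},{"claw":2.5,"delta_pos":[-0.1,0,-9],"twist":0},{"claw":2.5,"delta_pos":[-0.1,0,-14],"twist":0},{"claw":2.5,"delta_pos":[-0.1,0,-19],"twist":0},{"claw":2.5,"delta_pos":[-0.1,0,-23.1],"twist":0}]}}

```text
clock: 6.72
tcp_pos: [0.549, -0.2056, 0.2942]
orientation: [0.001, -0.274, 0.962, -0.001]
wrist_force: [1.0, -0.5, -2.0]
finger_gap: 0.0347
```

Emit:
{"op": "play_rows", "data": {"moves": [{"claw":2.5,"delta_pos":[-3,4,0],"twist":7},{"claw":2.5,"delta_pos":[-6,8,0],"twist":15},{"claw":2.5,"delta_pos":[-9,12,0],"twist":23},{"claw":2.5,"delta_pos":[-11.4,14.2,0],"twist":30},{"claw":2.5,"delta_pos":[-11.4,14.2,0],"twist":30},{"claw":2.5,"delta_pos":[-11.4,14.2,0],"twist":30}]}}

```text
clock: 7.48
tcp_pos: [0.571, -0.0251, 0.2913]
orientation: [0.0, -0.016, 1.0, -0.0]
wrist_force: [0.3, 0.8, 0.2]
finger_gap: 0.0349
```

Run:
```python
from h import *
im=imaging.read_camera("wrist"); cv2.imwrite("pics/g2.png",im[:,:,::-1])
p=lambda x,y,z:(*w(ST,x,y),z,1.8)
plan([p(86,-42,.29)],[p(86,-42,.212)],[p(86,-42,.30)])
ci=info("wrist")
for P in [(30,-80,223),(30,80,223),(133,-80,239),(133,80,239),(133,-80,188),(133,80,188)]: print(P,proj(ci,(*w(ST,P[0],P[1]),P[2]/1e3)).round())
```

```text
t 7.53 tcp [ 0.571  -0.0255  0.2911] psi -178.2 gap 0.0347 F [-0.6  0.2 -1.8] j6 -0.22
0 0.15 0.21 0.11 tw -0.0
1 0.0 0.0 7.8 tw -0.0
2 0.0 0.0 -8.8 tw 0.0
(30, -80, 223) [257. 162.]
(30, 80, 223) [518. 168.]
(133, -80, 239) [262. 335.]
(133, 80, 239) [506. 327.]
(133, -80, 188) [272. 299.]
(133, 80, 188) [479. 295.]
```

View pics/g2.png

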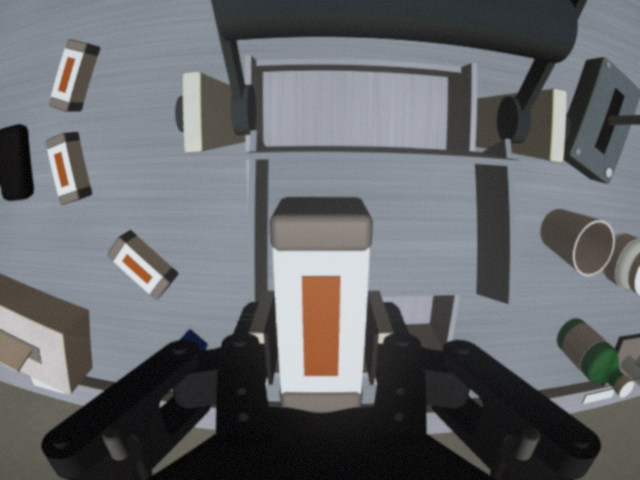

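```bash
cat > f2.py <<'E'
from fit import *
W=info("wrist")
pt=[((183,73),(-25,-125,215)),((185,152),(25,-125,215)),((203,150),(25,-113,215)),((201,73),(-25,-113,215)),((566,90),(-25,125,215)),((562,160),(25,125,215)),((549,160),(25,113,215))]
L=[(W,np.array(a,float),b) for a,b in pt]
p,r=fit(L,[.48,.016,.03]); print(p.round(4)); print(r.round(1).tolist())
for q in (p,): print([proj(W,(*w(q,a,b),c/1e3)).round().tolist() for a,b,c in [(30,-80,223),(30,80,223),(133,-80,239),(133,80,239),(30,-80,155),(30,80,155)]])
E
python3 f2.py|tail -3
```

```text
[0.4804 0.0137 0.0317]
[[-0.8, -0.7], [-0.7, 0.8], [-0.5, 1.7], [-0.3, -2.7], [1.5, -0.6], [2.1, 1.3], [1.8, -0.1]]
[[253.0, 159.0], [516.0, 165.0], [258.0, 332.0], [504.0, 325.0], [269.0, 151.0], [474.0, 156.0]]
```

Emit:
{"op": "play_rows", "data": {"moves": [{"claw":2.5,"delta_pos":[0.3,0.2,4],"twist":0},{"claw":2.5,"delta_pos":[0.3,0.2,7],"twist":0},{"claw":2.5,"delta_pos":[0.3,0.2,8.5],"twist":0},{"claw":2.5,"delta_pos":[0.3,0.2,8.5],"twist":0},{"claw":2.5,"delta_pos":[0.3,0.2,8.5],"twist":0},{"claw":4.3,"delta_pos":[0.3,0.2,8.5],"twist":0},{"claw":4.3,"delta_pos":[0.3,0.2,8.5],"twist":0},{"claw":4.3,"delta_pos":[0.3,0.2,6],"twist":0},{"claw":4.3,"delta_pos":[0.3,0.2,2],"twist":0},{"claw":4.3,"delta_pos":[0.3,0.2,-2],"twist":0},{"claw":4.3,"delta_pos":[0.3,0.2,-4],"twist":0},{"claw":4.3,"delta_pos":[0.3,0.2,-4],"twist":0}]}}

```text
clock: 9.02
tcp_pos: [0.5691, -0.023, 0.3329]
orientation: [0.002, -0.016, 1.0, -0.0]
wrist_force: [-0.4, 0.1, -1.0]
finger_gap: 0.0431
```

```bash
sed -i 's/^ST=(0.4821,0.0158,0.0315)/ST=(0.4804,0.0137,0.0316)/' h.py
python3 - <<'E'
from h import *
look("p1",("scene","side","wrist"))
a=(.6655,-.253)
plan([(.6,-.1,.33,25),(*a,.30,48),(*a,.06,48)])
cv2.imwrite("pics/p1c.png",np.hstack([cv2.resize(cv2.imread("pics/p1_wrist.png"),(480,360)),cv2.resize(cv2.imread("pics/p1_side.png")[160:280,240:340],(300,360))]))
E
```

```text
scene
([334, 200], [0.4881, 0.0837], -163.2, [0.038, 0.009], [221, 217, 217])
([217, 288], [0.4141, -0.3449], 160.7, [0.038, 0.009], [226, 223, 226])
([247, 317], [0.5343, -0.3576], -168.0, [0.039, 0.009], [226, 224, 228])
([312, 316], [0.6641, -0.2523], 47.8, [0.04, 0.009], [225, 220, 224])
([365, 340], [0.8091, -0.2203], 136.1, [0.039, 0.008], [108, 114, 187])
([197, 413], [0.6014, -0.6024], 76.2, [0.04, 0.009], [157, 86, 162])
side
([391, 304], [0.8107, -0.2215], 134.7, [0.04, 0.007], [76, 103, 181])
([347, 313], [0.6668, -0.2533], 48.7, [0.041, 0.007], [201, 204, 210])
([265, 341], [0.4149, -0.3457], 160.3, [0.04, 0.008], [200, 201, 207])
([305, 344], [0.5362, -0.3588], -167.8, [0.039, 0.008], [200, 201, 206])
([331, 427], [0.6029, -0.6037], 75.6, [0.041, 0.01], [146, 82, 160])
wrist
([81, 80], [0.4127, -0.3452], 160.6, [0.043, 0.012], [207, 208, 209])
([76, 168], [0.5333, -0.3578], -167.9, [0.043, 0.012], [209, 210, 212])
([320, 216], [0.5959, -0.022], -178.8, [0.074, 0.021], [210, 202, 197])
([148, 260], [0.6623, -0.253], 49.1, [0.042, 0.012], [215, 218, 220])
([188, 347], [0.7964, -0.2098], 175.8, [0.012, 0.009], [38, 55, 104])
t 9.18 tcp [ 0.5677 -0.0228  0.3296] psi -178.2 gap 0.0431 F [ 0.3 -0.4  0.9] j6 -0.21
0 -2.99 -7.82 -0.04 tw -23.2
0 -9.06 -23.31 2.96 tw -46.2
0 -9.06 -23.31 26.96 tw -46.2
```

View pics/p1c.png

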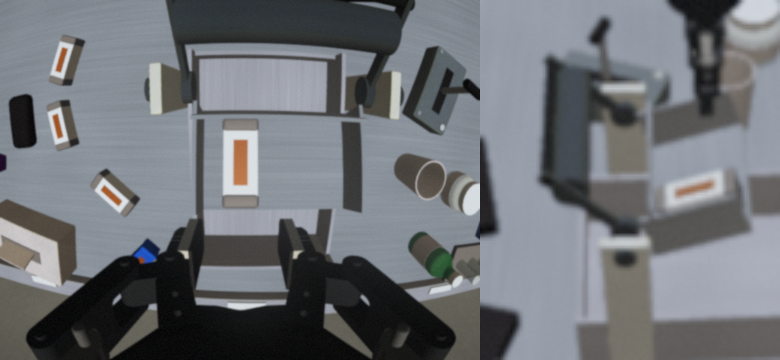

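Emit:
{"op": "play_rows", "data": {"moves": [{"claw":4.3,"delta_pos":[-1.5,-5,0],"twist":-10},{"claw":4.3,"delta_pos":[-3,-10,0],"twist":-20},{"claw":7,"delta_pos":[-5.5,-15,0],"twist":-30},{"claw":7,"delta_pos":[-7.5,-20,1],"twist":-40},{"claw":7,"delta_pos":[-9.1,-23.3,4],"twist":-46},{"claw":7,"delta_pos":[-9.1,-23.3,9],"twist":-46},{"claw":7,"delta_pos":[-9.1,-23.3,14],"twist":-46},{"claw":7,"delta_pos":[-9.1,-23.3,19],"twist":-46},{"claw":7,"delta_pos":[-9.1,-23.3,24],"twist":-46},{"claw":7,"delta_pos":[-9.1,-23.3,27],"twist":-46},{"claw":7,"delta_pos":[-9.1,-23.3,27],"twist":-46},{"claw":7,"delta_pos":[-9.1,-23.3,27],"twist":-46}]}}

```text
clock: 10.68
tcp_pos: [0.6665, -0.2531, 0.0614]
orientation: [0.0, -0.405, 0.914, -0.0]
wrist_force: [0.7, -0.6, 0.7]
finger_gap: 0.0699
```

Run:
```python
from h import *
look("g3",("wrist",))
a=(.6655,-.253)
p=lambda x,y,z:(*w(ST,x,y),z,1.8)
plan([(*a,.012,48)],[(*a,.30,48)],[p(86,40,.30)],[p(86,40,.206)],[p(86,40,.30)])
```

```text
wrist
([320, 279], [0.6649, -0.2547], 48.9, [0.045, 0.013], [183, 177, 176])
([177, 437], [0.8214, -0.2309], 134.4, [0.015, 0.012], [51, 60, 121])
t 10.72 tcp [ 0.6672 -0.2534  0.0623] psi -132.2 gap 0.0698 F [0.1 0.4 0.6] j6 -1.31
0 0.08 0.15 5.03 tw -0.2
1 0.0 0.0 -28.8 tw 0.0
2 -16.27 28.16 -0.0 tw 46.2
3 0.0 0.0 9.4 tw -0.0
4 0.0 0.0 -9.4 tw 0.0
```

Emit:
{"op": "play_rows", "data": {"moves": [{"claw":7,"delta_pos":[0.1,0.1,5],"twist":0},{"claw":7,"delta_pos":[0.1,0.1,5],"twist":0},{"claw":2.5,"delta_pos":[0.1,0.1,5],"twist":0},{"claw":2.5,"delta_pos":[0.1,0.1,5],"twist":0},{"claw":2.5,"delta_pos":[0.1,0.1,5],"twist":0},{"claw":2.5,"delta_pos":[0.1,0.1,5],"twist":0},{"claw":2.5,"delta_pos":[0.1,0.1,1],"twist":0},{"claw":2.5,"delta_pos":[0.1,0.1,-4],"twist":0},{"claw":2.5,"delta_pos":[0.1,0.1,-9],"twist":0},{"claw":2.5,"delta_pos":[0.1,0.1,-14],"twist":0},{"claw":2.5,"delta_pos":[0.1,0.1,-19],"twist":0},{"claw":2.5,"delta_pos":[0.1,0.1,-23.8],"twist":0}]}}

```text
clock: 12.22
tcp_pos: [0.6646, -0.2529, 0.3016]
orientation: [0.001, -0.405, 0.914, -0.001]
wrist_force: [-0.7, -1.3, -1.9]
finger_gap: 0.0348
```

Emit:
{"op": "play_rows", "data": {"moves": [{"claw":2.5,"delta_pos":[-2.5,4,0],"twist":6},{"claw":2.5,"delta_pos":[-5,8,0],"twist":12},{"claw":2.5,"delta_pos":[-7.5,12.5,0],"twist":20},{"claw":2.5,"delta_pos":[-10,17,0],"twist":28},{"claw":2.5,"delta_pos":[-12.5,21.5,0],"twist":36},{"claw":2.5,"delta_pos":[-15,26,0],"twist":43},{"claw":2.5,"delta_pos":[-16.3,28.2,0],"twist":46},{"claw":2.5,"delta_pos":[-16.3,28.2,0],"twist":46},{"claw":2.5,"delta_pos":[-16.3,28.2,0],"twist":46}]}}

```text
clock: 13.35
tcp_pos: [0.5658, 0.0567, 0.2992]
orientation: [0.001, -0.016, 1.0, -0.0]
wrist_force: [0.3, -0.1, -1.7]
finger_gap: 0.0348
```

Run:
```python
from h import *
look("p2",("wrist",))
p=lambda x,y,z:(*w(ST,x,y),z,1.8)
plan([p(86,40,.30),p(86,40,.206),p(86,40,.33)])
```

```text
wrist
([26, 88], [0.4126, -0.3457], 159.9, [0.043, 0.012], [209, 210, 211])
([24, 175], [0.5337, -0.3585], -168.1, [0.043, 0.012], [212, 214, 216])
([203, 228], [0.6048, -0.0803], 174.8, [0.079, 0.022], [208, 204, 204])
([321, 327], [0.7327, 0.0617], -177.9, [0.149, 0.045], [211, 206, 206])
([128, 358], [0.8074, -0.2216], 135.9, [0.04, 0.01], [62, 82, 177])
t 13.4 tcp [0.5659 0.0563 0.299 ] psi -178.3 gap 0.0351 F [ 0.9  0.2 -1.3] j6 -0.07
0 0.08 0.01 -0.1 tw -0.1
0 0.08 0.01 9.3 tw -0.1
0 0.08 0.01 -3.1 tw -0.1
```

Emit:
{"op": "play_rows", "data": {"moves": [{"claw":2.5,"delta_pos":[0.1,0,4],"twist":0},{"claw":2.5,"delta_pos":[0.1,0,8],"twist":0},{"claw":2.5,"delta_pos":[0.1,0,9.3],"twist":0},{"claw":2.5,"delta_pos":[0.1,0,9.3],"twist":0},{"claw":2.5,"delta_pos":[0.1,0,9.3],"twist":0},{"claw":4.3,"delta_pos":[0.1,0,9.3],"twist":0},{"claw":4.3,"delta_pos":[0.1,0,9.3],"twist":0},{"claw":4.3,"delta_pos":[0.1,0,6],"twist":0},{"claw":4.3,"delta_pos":[0.1,0,2],"twist":0},{"claw":4.3,"delta_pos":[0.1,0,-2],"twist":0},{"claw":4.3,"delta_pos":[0.1,0,-3],"twist":0},{"claw":4.3,"delta_pos":[0.1,0,-3],"twist":0}]}}

```text
clock: 14.9
tcp_pos: [0.565, 0.0572, 0.3293]
orientation: [0.001, -0.016, 1.0, 0.0]
wrist_force: [0.2, -0.2, -0.8]
finger_gap: 0.0433
```

Run:
```python
from h import *
look("p3",("scene","side","wrist"))
a=(.535,-.358)
plan([(.563,-.1,.33,5),(*a,.30,12),(*a,.06,12)])
cv2.imwrite("pics/p3c.png",np.hstack([cv2.resize(cv2.imread("pics/p3_wrist.png"),(480,360)),cv2.resize(cv2.imread("pics/p3_side.png")[160:280,240:340],(300,360))]))
```

```text
scene
([352, 180], [0.4856, 0.179], -159.6, [0.037, 0.008], [219, 215, 215])
([334, 200], [0.4881, 0.0837], -163.2, [0.038, 0.009], [220, 215, 215])
([217, 288], [0.4141, -0.3449], 160.7, [0.038, 0.009], [225, 221, 224])
([247, 317], [0.5343, -0.3576], -168.0, [0.039, 0.009], [226, 223, 228])
([365, 340], [0.8093, -0.2204], 136.5, [0.039, 0.008], [107, 113, 186])
([197, 413], [0.6014, -0.6024], 76.2, [0.04, 0.009], [156, 86, 161])
side
([391, 304], [0.8107, -0.2215], 134.7, [0.04, 0.007], [75, 102, 181])
([265, 341], [0.4149, -0.3457], 160.3, [0.04, 0.008], [200, 201, 206])
([305, 344], [0.5362, -0.3588], -167.8, [0.039, 0.008], [199, 200, 206])
([331, 427], [0.6029, -0.6037], 75.6, [0.041, 0.01], [145, 81, 159])
wrist
([39, 91], [0.4128, -0.3455], 160.5, [0.042, 0.011], [211, 211, 213])
([36, 174], [0.5335, -0.3582], -167.3, [0.043, 0.011], [215, 215, 219])
([214, 220], [0.6, -0.0737], 175.7, [0.075, 0.021], [211, 204, 201])
([320, 222], [0.5985, 0.0581], -176.9, [0.075, 0.021], [218, 214, 214])
([135, 350], [0.807, -0.2204], 136.9, [0.04, 0.01], [64, 82, 176])
t 15.05 tcp [0.564  0.0572 0.3272] psi -178.2 gap 0.0428 F [ 0.4 -0.2 -0.3] j6 -0.07
0 0.59 -15.71 -0.28 tw -3.2
0 4.18 -41.41 2.72 tw -10.2
0 4.18 -41.41 26.72 tw -10.2
```

View pics/p3c.png

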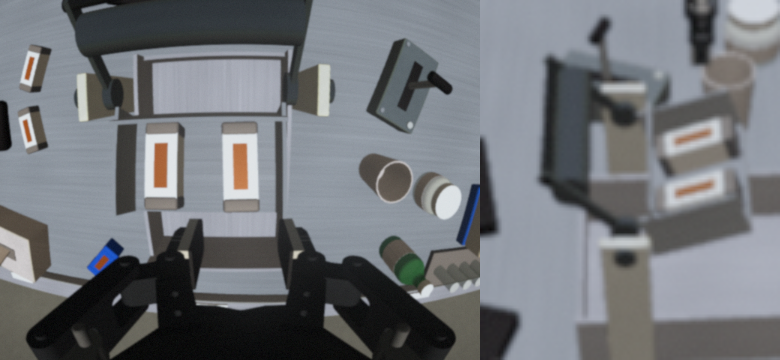

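Emit:
{"op": "play_rows", "data": {"moves": [{"claw":4.3,"delta_pos":[0.2,-5,0],"twist":-1},{"claw":4.3,"delta_pos":[0.5,-10,0],"twist":-2},{"claw":4.3,"delta_pos":[1,-15,0],"twist":-3},{"claw":6,"delta_pos":[1.5,-20,0],"twist":-4},{"claw":6,"delta_pos":[2,-25,1],"twist":-6},{"claw":6,"delta_pos":[3,-30,3],"twist":-8},{"claw":6,"delta_pos":[3.5,-35,6],"twist":-10},{"claw":6,"delta_pos":[4.2,-40,9],"twist":-10},{"claw":6,"delta_pos":[4.2,-41.4,14],"twist":-10},{"claw":6,"delta_pos":[4.2,-41.4,19],"twist":-10},{"claw":6,"delta_pos":[4.2,-41.4,24],"twist":-10},{"claw":6,"delta_pos":[4.2,-41.4,26.5],"twist":-10}]}}

```text
clock: 16.55
tcp_pos: [0.5326, -0.3558, 0.0586]
orientation: [-0.003, -0.102, 0.995, 0.003]
wrist_force: [0.5, 0.2, -0.4]
finger_gap: 0.0598
```

Emit:
{"op": "play_rows", "data": {"moves": [{"claw":6,"delta_pos":[0,0,0],"twist":0},{"claw":6,"delta_pos":[0,0,0],"twist":0}]}}

```text
clock: 16.8
tcp_pos: [0.5356, -0.3581, 0.0642]
orientation: [0.0, -0.103, 0.995, -0.0]
wrist_force: [-0.5, -0.3, 0.4]
finger_gap: 0.0598
```

Run:
```python
from h import *
look("g4",("wrist",))
a=(.535,-.359)
p=lambda x,y,z:(*w(ST,x,y),z,1.8)
plan([(*a,.06,12),(*a,.016,12)],[(*a,.32,12)],[p(86,-1,.32)],[p(86,-1,.226)],[p(86,-1,.33)])
```

```text
wrist
([398, 46], [0.415, -0.3468], 160.1, [0.044, 0.013], [213, 214, 216])
([318, 280], [0.5347, -0.3595], -167.9, [0.044, 0.013], [212, 209, 209])
t 16.85 tcp [ 0.5361 -0.3585  0.065 ] psi -168.2 gap 0.0599 F [ 0.5 -0.   0.6] j6 -0.92
0 0.12 -0.02 0.5 tw -0.2
0 0.12 -0.02 4.9 tw -0.2
1 0.0 0.0 -30.4 tw 0.0
2 -10.85 35.97 -0.0 tw 10.2
3 0.0 0.0 9.4 tw -0.0
4 0.0 0.0 -10.4 tw 0.0
```

Emit:
{"op": "play_rows", "data": {"moves": [{"claw":6,"delta_pos":[0.1,0,4.9],"twist":0},{"claw":6,"delta_pos":[0.1,0,4.9],"twist":0},{"claw":2.5,"delta_pos":[0.1,0,4.9],"twist":0},{"claw":2.5,"delta_pos":[0.1,0,4.9],"twist":0},{"claw":2.5,"delta_pos":[0.1,0,4.9],"twist":0},{"claw":2.5,"delta_pos":[0.1,0,4.9],"twist":0},{"claw":2.5,"delta_pos":[0.1,0,1],"twist":0},{"claw":2.5,"delta_pos":[0.1,0,-4],"twist":0},{"claw":2.5,"delta_pos":[0.1,0,-9],"twist":0},{"claw":2.5,"delta_pos":[0.1,0,-14],"twist":0},{"claw":2.5,"delta_pos":[0.1,0,-19],"twist":0},{"claw":2.5,"delta_pos":[0.1,0,-25.5],"twist":0}]}}

```text
clock: 18.35
tcp_pos: [0.5338, -0.3577, 0.3178]
orientation: [-0.0, -0.103, 0.995, 0.0]
wrist_force: [0.2, -1.1, 0.0]
finger_gap: 0.0348
```

Emit:
{"op": "play_rows", "data": {"moves": [{"claw":2.5,"delta_pos":[-1.5,5,0],"twist":1},{"claw":2.5,"delta_pos":[-3,10,0],"twist":2},{"claw":2.5,"delta_pos":[-4.5,15,0],"twist":4},{"claw":2.5,"delta_pos":[-6,20,0],"twist":6},{"claw":2.5,"delta_pos":[-7.5,25,0],"twist":8},{"claw":2.5,"delta_pos":[-9,30,0],"twist":9},{"claw":2.5,"delta_pos":[-10.5,35,0],"twist":10},{"claw":2.5,"delta_pos":[-10.9,36.1,0],"twist":10},{"claw":2.5,"delta_pos":[-10.9,36.1,0],"twist":10},{"claw":2.5,"delta_pos":[-10.9,36.1,0],"twist":10}]}}

```text
clock: 19.6
tcp_pos: [0.5674, 0.0163, 0.3163]
orientation: [0.0, -0.015, 1.0, -0.0]
wrist_force: [-0.4, -0.2, -1.0]
finger_gap: 0.0346
```

Run:
```python
from h import *
look("p4",("wrist","scene"))
p=lambda x,y,z:(*w(ST,x,y),z,1.8)
plan([p(84,1,.32),p(84,1,.228),p(84,1,.33)])
```

```text
wrist
([54, 84], [0.413, -0.3458], 160.5, [0.043, 0.012], [204, 206, 208])
([264, 219], [0.5988, -0.0494], 176.2, [0.076, 0.021], [208, 205, 204])
([378, 223], [0.5992, 0.0856], -174.1, [0.076, 0.022], [204, 197, 195])
([321, 326], [0.7423, 0.0214], -178.1, [0.15, 0.046], [205, 198, 197])
([158, 350], [0.7975, -0.2161], 132.1, [0.021, 0.003], [43, 56, 88])
scene
([353, 161], [0.4442, 0.2466], -178.8, [0.029, 0.012], [218, 212, 215])
([353, 180], [0.4879, 0.181], -154.8, [0.04, 0.01], [210, 200, 199])
([334, 200], [0.4881, 0.0837], -163.2, [0.038, 0.009], [220, 214, 216])
([217, 288], [0.4141, -0.3449], 160.7, [0.038, 0.009], [224, 222, 224])
([365, 340], [0.8093, -0.2204], 136.5, [0.039, 0.008], [107, 113, 186])
([197, 413], [0.6015, -0.6024], 76.3, [0.04, 0.009], [156, 85, 160])
t 19.7 tcp [0.5675 0.016  0.3162] psi -178.3 gap 0.0348 F [-1.4 -0.2 -0.9] j6 -0.14
0 0.31 0.15 -0.38 tw -0.1
0 0.31 0.15 8.82 tw -0.1
0 0.31 0.15 -1.38 tw -0.1
```

View pics/p4_wrist.png

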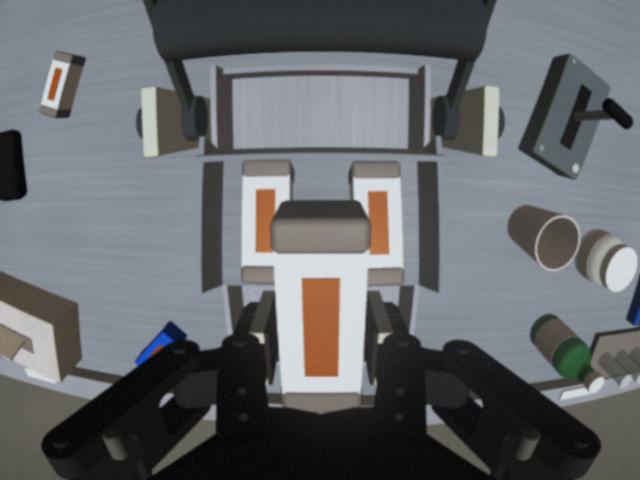

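Emit:
{"op": "play_rows", "data": {"moves": [{"claw":2.5,"delta_pos":[0.2,0,4],"twist":0},{"claw":2.5,"delta_pos":[0.2,0,8],"twist":0},{"claw":2.5,"delta_pos":[0.2,0,8.8],"twist":0},{"claw":2.5,"delta_pos":[0.2,0,8.8],"twist":0},{"claw":5.5,"delta_pos":[0.2,0,8.8],"twist":0},{"claw":5.5,"delta_pos":[0.2,0,8.3],"twist":0},{"claw":5.5,"delta_pos":[0.2,0,4],"twist":0},{"claw":5.5,"delta_pos":[0.2,0,-1],"twist":0},{"claw":5.5,"delta_pos":[0.2,0,-6],"twist":0},{"claw":5.5,"delta_pos":[0.2,0,-10],"twist":0},{"claw":5.5,"delta_pos":[0.2,0,-10],"twist":0},{"claw":5.5,"delta_pos":[0.2,0,-10],"twist":0}]}}

```text
clock: 21.2
tcp_pos: [0.5656, 0.0174, 0.4164]
orientation: [0.0, -0.016, 1.0, -0.0]
wrist_force: [-0.5, 1.1, -1.0]
finger_gap: 0.0548
```

Emit:
{"op": "play_rows", "data": {"moves": [{"claw":5.5,"delta_pos":[0,0,0],"twist":0},{"claw":5.5,"delta_pos":[0,0,0],"twist":0},{"claw":5.5,"delta_pos":[0,0,0],"twist":0},{"claw":5.5,"delta_pos":[0,0,0],"twist":0},{"claw":5.5,"delta_pos":[0,0,0],"twist":0},{"claw":5.5,"delta_pos":[0,0,0],"twist":0},{"claw":5.5,"delta_pos":[0,0,0],"twist":0},{"claw":5.5,"delta_pos":[0,0,0],"twist":0}]}}

```text
clock: 22.2
tcp_pos: [0.5655, 0.0174, 0.4162]
orientation: [0.0, -0.015, 1.0, 0.0]
wrist_force: [1.4, 0.8, 0.5]
finger_gap: 0.0552
```

Run:
```python
from h import *
look("p5",("wrist","scene","side"))
cv2.imwrite("pics/p5c.png",np.hstack([cv2.resize(cv2.imread("pics/p5_wrist.png"),(480,360)),cv2.resize(cv2.imread("pics/p5_side.png")[160:280,240:340],(300,360))]))
plan()
```

```text
wrist
([92, 88], [0.4129, -0.3456], 159.7, [0.042, 0.011], [221, 221, 223])
([291, 147], [0.516, -0.0257], 67.0, [0.013, 0.011], [157, 146, 131])
([321, 146], [0.5145, 0.0167], 95.4, [0.013, 0.011], [152, 140, 125])
([350, 147], [0.5141, 0.0574], 124.1, [0.014, 0.012], [163, 150, 133])
([2, 207], [0.6032, -0.5931], 82.7, [0.018, 0.009], [139, 54, 144])
([177, 323], [0.808, -0.221], 136.8, [0.039, 0.01], [70, 92, 189])
scene
([335, 204], [0.4985, 0.0743], 143.6, [0.039, 0.007], [191, 173, 156])
([328, 213], [0.5, 0.0338], 145.4, [0.037, 0.008], [187, 171, 154])
([319, 222], [0.5015, -0.0081], 149.6, [0.035, 0.008], [190, 174, 157])
([217, 288], [0.4141, -0.3449], 160.7, [0.038, 0.009], [225, 221, 225])
([365, 340], [0.8091, -0.2203], 136.1, [0.039, 0.008], [108, 113, 186])
([197, 413], [0.6014, -0.6024], 76.2, [0.04, 0.009], [156, 86, 162])
side
([391, 304], [0.8107, -0.2215], 134.7, [0.04, 0.007], [75, 102, 181])
([265, 341], [0.4155, -0.3457], 161.1, [0.041, 0.008], [200, 201, 207])
([331, 427], [0.6029, -0.6037], 75.6, [0.041, 0.01], [145, 81, 159])
t 22.35 tcp [0.5654 0.0174 0.4162] psi -178.2 gap 0.0551 F [-0.6  0.9 -0. ] j6 -0.14
```

View pics/p5c.png

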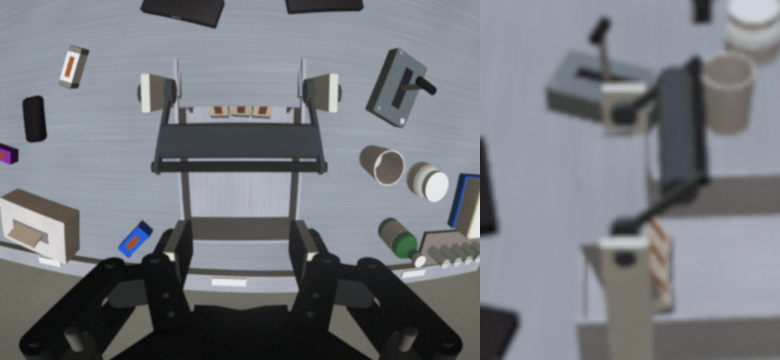

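Run:
```python
from h import *
ci=info("wrist")
for y in(-90,0,90): print(proj(ci,(*w(ST,82,y),.273)).round())
p=lambda x,z:(*w(ST,x,0),z,1.8)
plan([p(122,.416)],[p(122,.264)])
pts=[p(100,.264)]
for th in (45,52,60,68,76,84,92,100,107,113):
    r=np.radians(th); pts.append(p(110*np.cos(r)+13,.2+.11*np.sin(r)-.009))
q0=p(122,.264)
for t in pts:
    d=np.array(t[:2])-q0[:2]; print("x",round(-100*(d[0]*np.cos(.0316)+d[1]*np.sin(.0316)),1),"z",round((q0[2]-t[2])*100,1))
```

```text
[209. 222.]
[319. 221.]
[429. 222.]
t 22.35 tcp [0.5654 0.0174 0.4162] psi -178.2 gap 0.0551 F [-0.6  0.9 -0. ] j6 -0.14
0 -3.69 -0.1 0.02 tw -0.0
1 0.0 0.0 15.2 tw 0.0
x 2.2 z 0.0
x 3.1 z -0.5
x 4.1 z -1.4
x 5.4 z -2.2
x 6.8 z -2.9
x 8.2 z -3.4
x 9.8 z -3.6
x 11.3 z -3.7
x 12.8 z -3.5
x 14.1 z -3.2
x 15.2 z -2.8
```

Emit:
{"op": "play_rows", "data": {"moves": [{"claw":0,"delta_pos":[-3.7,-0.1,0],"twist":0},{"claw":0,"delta_pos":[-3.7,-0.1,0],"twist":0},{"claw":0,"delta_pos":[-3.7,-0.1,4],"twist":0},{"claw":0,"delta_pos":[-3.7,-0.1,8],"twist":0},{"claw":0,"delta_pos":[-3.7,-0.1,12],"twist":0},{"claw":0,"delta_pos":[-3.7,-0.1,15.2],"twist":0},{"claw":0,"delta_pos":[-3.7,-0.1,15.2],"twist":0},{"claw":0,"delta_pos":[-3.7,-0.1,15.2],"twist":0},{"claw":0,"delta_pos":[-3.7,-0.1,15.2],"twist":0}]}}

```text
clock: 23.48
tcp_pos: [0.6034, 0.0175, 0.2664]
orientation: [0.002, -0.015, 1.0, -0.0]
wrist_force: [-0.6, -0.1, 0.1]
finger_gap: -0.0004
```

Emit:
{"op": "play_rows", "data": {"moves": [{"claw":0,"delta_pos":[2.2,0,0],"twist":0},{"claw":0,"delta_pos":[3.1,0,-0.5],"twist":0},{"claw":0,"delta_pos":[4.1,0,-1.4],"twist":0},{"claw":0,"delta_pos":[5.4,0,-2.2],"twist":0},{"claw":0,"delta_pos":[6.8,0,-2.9],"twist":0},{"claw":0,"delta_pos":[8.2,0,-3.4],"twist":0},{"claw":0,"delta_pos":[9.8,0,-3.6],"twist":0},{"claw":0,"delta_pos":[11.3,0,-3.7],"twist":0},{"claw":0,"delta_pos":[12.8,0,-3.5],"twist":0},{"claw":0,"delta_pos":[14.1,0,-3.2],"twist":0},{"claw":0,"delta_pos":[15.2,0,-2.8],"twist":0},{"claw":0,"delta_pos":[15.2,0,-2.8],"twist":0}]}}

```text
clock: 24.98
tcp_pos: [0.4494, 0.0129, 0.2918]
orientation: [-0.001, -0.015, 1.0, 0.0]
wrist_force: [-0.7, -0.8, -0.3]
finger_gap: -0.0002
```

Run:
```python
from h import *
look("r1",("scene","side"))
plan()
a=cv2.imread("pics/r1_scene.png")[110:300,265:445]
b=cv2.imread("pics/r1_side.png")[155:295,245:395]
cv2.imwrite("pics/r1c.png",np.hstack([cv2.resize(a,(400,422)),cv2.resize(b,(400,422))]))
```

```text
scene
([356, 221], [0.5832, 0.0619], -179.6, [0.031, 0.008], [222, 217, 220])
([348, 230], [0.5847, 0.0232], -177.9, [0.031, 0.008], [222, 218, 221])
([339, 239], [0.5804, -0.0171], -178.4, [0.038, 0.008], [224, 222, 225])
([217, 288], [0.4141, -0.3449], 160.7, [0.038, 0.009], [224, 221, 224])
([365, 340], [0.8093, -0.2204], 136.5, [0.039, 0.008], [107, 113, 188])
([197, 413], [0.6015, -0.6024], 76.3, [0.04, 0.009], [156, 85, 160])
side
([391, 304], [0.8106, -0.2211], 135.4, [0.04, 0.007], [76, 102, 181])
([265, 341], [0.4148, -0.3456], 160.7, [0.04, 0.008], [199, 200, 205])
([331, 427], [0.6029, -0.6037], 75.6, [0.041, 0.01], [145, 81, 159])
t 25.07 tcp [0.4506 0.0128 0.2921] psi -178.2 gap 0.0001 F [ 0.5  0.1 -0.8] j6 -0.18
```

View pics/r1c.png

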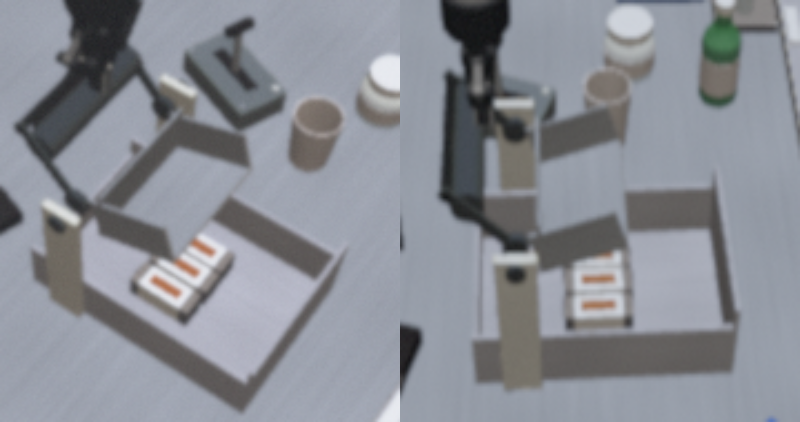

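Run:
```python
from h import *
p=lambda x,z:(*w(CU,x,0),z,np.degrees(CU[2]))
s=get_state()["tcp_pos"]
plan([(s[0]+.03,s[1],.42,1.8),p(50,.40),p(50,.24)],[p(50,.107)])
```

```text
t 25.07 tcp [0.4506 0.0128 0.2921] psi -178.2 gap 0.0001 F [ 0.5  0.1 -0.8] j6 -0.18
0 -3.0 -0.09 -12.79 tw -0.0
0 -5.01 30.93 -10.79 tw 20.6
0 -5.01 30.93 5.21 tw 20.6
1 0.0 0.0 13.3 tw 0.0
```

Emit:
{"op": "play_rows", "data": {"moves": [{"claw":0,"delta_pos":[-2,0,-3],"twist":0},{"claw":0,"delta_pos":[-3,0,-8],"twist":0},{"claw":0,"delta_pos":[-3,3,-12],"twist":0},{"claw":0,"delta_pos":[-3,8,-12],"twist":4},{"claw":0,"delta_pos":[-3.5,13,-12],"twist":8},{"claw":0,"delta_pos":[-4,18,-11],"twist":12},{"claw":0,"delta_pos":[-4.5,23,-10],"twist":16},{"claw":0,"delta_pos":[-5,28,-8],"twist":20.6},{"claw":0,"delta_pos":[-5,31,-4],"twist":20.6},{"claw":0,"delta_pos":[-5,31,1],"twist":20.6},{"claw":0,"delta_pos":[-5,31,5.2],"twist":20.6},{"claw":0,"delta_pos":[-5,31,5.2],"twist":20.6}]}}

```text
clock: 26.58
tcp_pos: [0.4889, 0.3235, 0.2363]
orientation: [-0.003, 0.163, 0.987, -0.002]
wrist_force: [0.3, -0.6, -0.4]
finger_gap: -0.0002
```

Run:
```python
from h import *
im=imaging.read_camera("wrist"); cv2.imwrite("pics/l1.png",im[:,:,::-1]); ci=info("wrist")
p=lambda x,z:(*w(CU,x,0),z,np.degrees(CU[2]))
plan([p(50,.107)])
for P in [(0,0,125),(0,22,125),(0,-22,125),(-75,-42.5,45),(-75,42.5,45),(75,42.5,45),(75,-42.5,45)]: print(P,proj(ci,(*w(CU,P[0],P[1]),P[2]/1e3)).round())
for q in ("lever_tip","lever","cutout"): print(q,[(np.round(d["extent"]).tolist(),round(d["conf"],2)) for d in spotter.spot_in("wrist",q)[:2]])
```

```text
t 26.62 tcp [0.4904 0.3241 0.2393] psi 161.2 gap 0.0001 F [-0.4  0.   0.1] j6 0.78
0 -0.09 -0.03 13.23 tw 0.0
(0, 0, 125) [320. 168.]
(0, 22, 125) [352. 168.]
(0, -22, 125) [289. 168.]
(-75, -42.5, 45) [273.  77.]
(-75, 42.5, 45) [368.  77.]
(75, 42.5, 45) [365. 238.]
(75, -42.5, 45) [276. 238.]
lever_tip [([294.0, 145.0, 359.0, 172.0], 0.68)]
lever [([293.0, 146.0, 362.0, 171.0], 0.87)]
cutout [([277.0, 71.0, 375.0, 240.0], 0.56)]
```

View pics/l1.png

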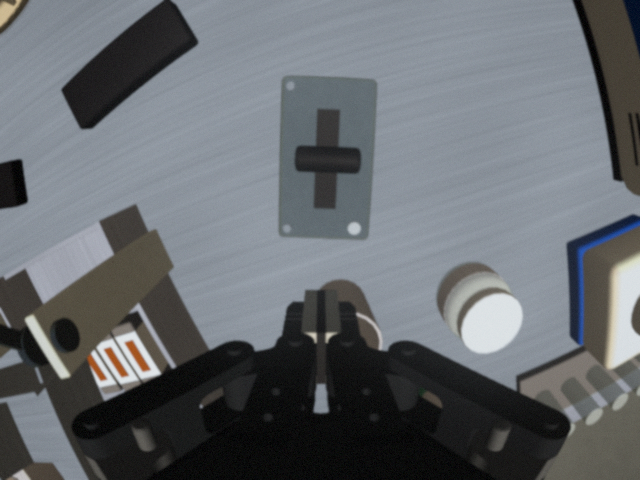

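```bash
sed -i 's/CU=(0.4439,0.3397,-0.3292)/CU=(0.4455,0.3444,-0.365)/' h.py
python3 - <<'E'
from h import *
p=lambda x,z:(*w(CU,x,0),z,np.degrees(CU[2]))
plan([p(40,.235),p(40,.107)],[p(-20,.107)])
E
```

```text
t 26.77 tcp [0.4925 0.3248 0.2428] psi 161.2 gap -0.0001 F [ 0.4  0.2 -0. ] j6 0.78
0 1.08 0.19 0.78 tw 2.1
0 1.08 0.19 13.58 tw 2.1
1 6.0 -0.0 -0.0 tw 0.0
```

Emit:
{"op": "play_rows", "data": {"moves": [{"claw":0,"delta_pos":[1.1,0.2,0.8],"twist":2},{"claw":0,"delta_pos":[1.1,0.2,5],"twist":2},{"claw":0,"delta_pos":[1.1,0.2,10],"twist":2},{"claw":0,"delta_pos":[1.1,0.2,13.4],"twist":2},{"claw":0,"delta_pos":[1.1,0.2,13.4],"twist":2},{"claw":0,"delta_pos":[1.1,0.2,13.4],"twist":2}]}}

```text
clock: 27.52
tcp_pos: [0.483, 0.3305, 0.1089]
orientation: [0.002, 0.181, 0.984, 0.001]
wrist_force: [-0.8, 0.3, 1.0]
finger_gap: -0.0002
```

Emit:
{"op": "play_rows", "data": {"moves": [{"claw":0,"delta_pos":[1,0,0],"twist":0},{"claw":0,"delta_pos":[2,0,0],"twist":0},{"claw":0,"delta_pos":[3,0,0],"twist":0},{"claw":0,"delta_pos":[4,0,0],"twist":0},{"claw":0,"delta_pos":[5,0,0],"twist":0},{"claw":0,"delta_pos":[6,0,0],"twist":0},{"claw":0,"delta_pos":[6.3,0,0],"twist":0},{"claw":0,"delta_pos":[6.3,0,0],"twist":0}]}}

```text
clock: 28.52
tcp_pos: [0.4216, 0.3522, 0.1061]
orientation: [-0.001, 0.181, 0.984, -0.0]
wrist_force: [0.1, 0.3, 1.0]
finger_gap: -0.0002
```

Emit:
{"op": "play_rows", "data": {"moves": [{"claw":0,"delta_pos":[0.3,0,0],"twist":0},{"claw":0,"delta_pos":[0.5,0,0],"twist":0},{"claw":0,"delta_pos":[0.5,0,0],"twist":0}]}}

```text
clock: 28.9
tcp_pos: [0.4201, 0.3529, 0.1062]
orientation: [0.002, 0.182, 0.983, -0.001]
wrist_force: [9.4, -4.1, -3.7]
finger_gap: -0.0001
```

Run:
```python
from h import *
plan()
ci=info("wrist"); im=imaging.read_camera("wrist")
S=info("scene"); sc=imaging.read_camera("scene"); cv2.imwrite("pics/l2s.png",sc[:,:,::-1])
sd=imaging.read_camera("side")
a=0.6
for lab,dx,dz in (("off",-45.2,66),("mid",0,80)):
    print(lab,[proj(c,(*w(CU,dx,0),(45+dz)/1e3)).round(1) for c in (S,info("side"),ci)])
cv2.imwrite("pics/l2.png",np.hstack([cv2.resize(im[:,:,::-1][60:300,200:440],(400,400)),cv2.resize(sc[:,:,::-1][100:180,330:410],(400,400))]))
for c in("scene","side","wrist"): print(c,[(np.round(d["extent"]).tolist(),round(d["conf"],2)) for d in spotter.spot_in(c,"lever_tip")[:2]])
```

```text
t 28.9 tcp [0.4201 0.3529 0.1062] psi 159.1 gap -0.0001 F [ 9.4 -4.1 -3.7] j6 0.92
off [array([365.4, 118.4]), array([270.5, 170.6]), array([323.3, 276. ])]
mid [array([374. , 123.9]), array([281. , 170.3]), array([323.2, 385.8])]
scene [([324.0, 230.0, 354.0, 257.0], 0.59), ([360.0, 118.0, 370.0, 142.0], 0.56)]
side [([267.0, 170.0, 284.0, 185.0], 0.43)]
wrist [([262.0, 248.0, 377.0, 294.0], 0.75)]
```

View pics/l2.png

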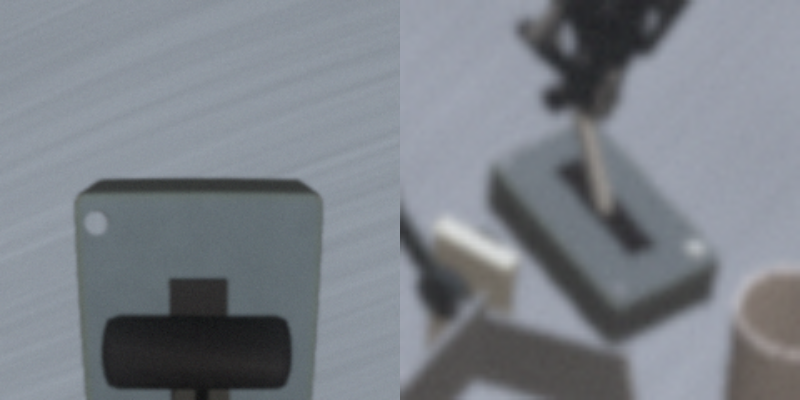

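Emit:
{"op": "play_rows", "data": {"moves": [{"claw":0,"delta_pos":[-1.5,0,0],"twist":0},{"claw":0,"delta_pos":[-2,0,-4],"twist":0},{"claw":0,"delta_pos":[-1.5,0,-8],"twist":0},{"claw":0,"delta_pos":[-1.5,0,-9],"twist":0},{"claw":0,"delta_pos":[2,0,-9],"twist":0},{"claw":0,"delta_pos":[5.8,0,-9],"twist":0},{"claw":0,"delta_pos":[5.8,0,-9],"twist":0},{"claw":0,"delta_pos":[5.8,0,-4],"twist":0},{"claw":0,"delta_pos":[5.8,0,0],"twist":0},{"claw":0,"delta_pos":[5.8,0,0],"twist":0},{"claw":0,"delta_pos":[5.8,0,0],"twist":0}]}}

```text
clock: 30.58
tcp_pos: [0.3644, 0.3747, 0.1072]
orientation: [0.0, 0.181, 0.983, 0.0]
wrist_force: [1.0, 0.4, 0.4]
finger_gap: 0.0002
```

Emit:
{"op": "play_rows", "data": {"moves": [{"claw":0,"delta_pos":[-1,0,0],"twist":0},{"claw":0,"delta_pos":[-2,0,0],"twist":0},{"claw":0,"delta_pos":[-3,0,0],"twist":0},{"claw":0,"delta_pos":[-4,0,0],"twist":0},{"claw":0,"delta_pos":[-5,0,0],"twist":0},{"claw":0,"delta_pos":[-6,0,0],"twist":0},{"claw":0,"delta_pos":[-7,0,0],"twist":0},{"claw":0,"delta_pos":[-8,0,0],"twist":0},{"claw":0,"delta_pos":[-9,0,0],"twist":0},{"claw":0,"delta_pos":[-10,0,0],"twist":0},{"claw":0,"delta_pos":[-10.8,0,0],"twist":0},{"claw":0,"delta_pos":[-10.8,0,0],"twist":0}]}}

```text
clock: 32.08
tcp_pos: [0.4654, 0.3358, 0.1063]
orientation: [0.001, 0.181, 0.983, 0.0]
wrist_force: [-0.4, 0.2, -0.1]
finger_gap: 0.0003
```

Emit:
{"op": "play_rows", "data": {"moves": [{"claw":0,"delta_pos":[-0.3,0,0],"twist":0},{"claw":0,"delta_pos":[-0.6,0,0],"twist":0},{"claw":0,"delta_pos":[-0.6,0,0],"twist":0}]}}

```text
clock: 32.45
tcp_pos: [0.4677, 0.3346, 0.1059]
orientation: [-0.002, 0.18, 0.984, 0.0]
wrist_force: [-6.2, 3.9, 1.0]
finger_gap: 0.0002
```

Emit:
{"op": "play_rows", "data": {"moves": [{"claw":0,"delta_pos":[-0.2,0,0],"twist":0},{"claw":0,"delta_pos":[-0.2,0,0],"twist":0},{"claw":0,"delta_pos":[-0.2,0,0],"twist":0}]}}

```text
clock: 32.83
tcp_pos: [0.4678, 0.3346, 0.1059]
orientation: [-0.004, 0.179, 0.984, 0.001]
wrist_force: [-12.2, 5.3, 3.0]
finger_gap: -0.0001
```

Emit:
{"op": "play_rows", "data": {"moves": [{"claw":0,"delta_pos":[1.5,0,0],"twist":0},{"claw":0,"delta_pos":[2,0,-5],"twist":0},{"claw":0,"delta_pos":[2,0,-10],"twist":0},{"claw":0,"delta_pos":[2,0,-15],"twist":0},{"claw":0,"delta_pos":[2,0,-20],"twist":0},{"claw":0,"delta_pos":[2,0,-26],"twist":0},{"claw":0,"delta_pos":[2,0,-28],"twist":0},{"claw":4,"delta_pos":[2,0,-28],"twist":0}]}}

```text
clock: 33.83
tcp_pos: [0.454, 0.3408, 0.3884]
orientation: [0.002, 0.181, 0.984, 0.001]
wrist_force: [0.3, 0.3, 0.0]
finger_gap: 0.0171
```

Run:
```python
from h import *
look("m1")
im=imaging.read_camera("wrist"); cv2.imwrite("pics/l3.png",im[:,:,::-1]); ci=info("wrist")
for t in (0,1.0,1.12,1.2):
    a=t-.6; P=(*w(CU,80*np.sin(a),0),(45+80*np.cos(a))/1e3); print(t,[proj(c,P).round(1).tolist() for c in (ci,info("scene"),info("side"))])
for c in("scene","side","wrist"): print(c,[(np.round(d["extent"]).tolist(),round(d["conf"],2)) for d in spotter.spot_in(c,"lever_tip")[:2]])
plan([(.46,.1,.38,-5)],[(.4145,-.3455,.38,-19),(.4145,-.3455,.08,-19)])
```

```text
scene
([356, 221], [0.5832, 0.0619], -179.6, [0.031, 0.008], [220, 213, 217])
([348, 230], [0.5847, 0.0232], -177.9, [0.031, 0.008], [220, 214, 218])
([339, 239], [0.5804, -0.0171], -178.4, [0.038, 0.008], [221, 219, 223])
([217, 288], [0.4138, -0.3447], 159.8, [0.038, 0.009], [222, 219, 223])
([365, 340], [0.8091, -0.2203], 136.1, [0.039, 0.008], [104, 111, 182])
([197, 413], [0.6015, -0.6024], 76.3, [0.04, 0.009], [154, 84, 158])
side
([391, 304], [0.8107, -0.2215], 134.7, [0.04, 0.007], [73, 101, 178])
([265, 341], [0.4155, -0.3457], 161.1, [0.041, 0.008], [198, 199, 205])
([331, 427], [0.6029, -0.6037], 75.6, [0.041, 0.01], [143, 80, 157])
0 [[322.3, 148.9], [365.4, 118.4], [270.5, 170.6]]
1.0 [[322.2, 216.9], [379.5, 131.6], [288.5, 173.3]]
1.12 [[322.2, 223.3], [380.9, 134.3], [290.6, 174.7]]
1.2 [[322.2, 227.1], [381.8, 136.2], [292.0, 175.7]]
scene [([374.0, 132.0, 386.0, 140.0], 0.61)]
side [([281.0, 173.0, 295.0, 186.0], 0.45)]
wrist [([302.0, 172.0, 337.0, 231.0], 0.71)]
t 34.12 tcp [0.4527 0.3401 0.3847] psi 159.2 gap 0.0396 F [-0.2  0.5  1.1] j6 0.87
0 -9.22 -22.18 0.47 tw -15.8
1 0.65 -44.78 -0.0 tw 14.0
1 0.65 -44.78 30.0 tw 14.0
```

View pics/l3.png

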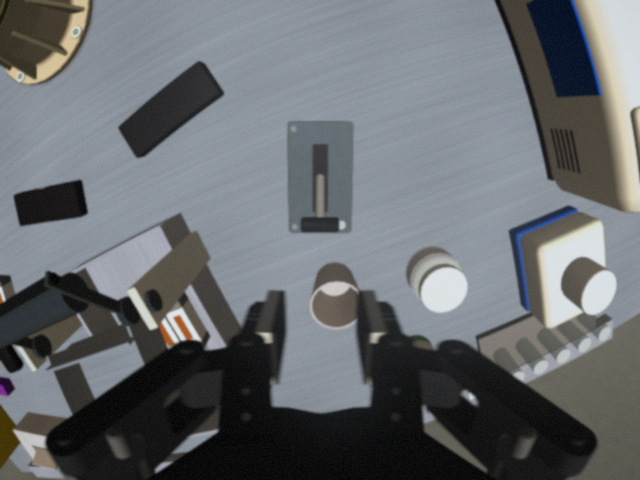

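Emit:
{"op": "play_rows", "data": {"moves": [{"claw":6.5,"delta_pos":[-1.8,-5.6,0],"twist":0},{"claw":6.5,"delta_pos":[-3.6,-11.2,0],"twist":0},{"claw":6.5,"delta_pos":[-5.4,-16.8,0],"twist":0},{"claw":6.5,"delta_pos":[-7.2,-22.5,0],"twist":0},{"claw":6.5,"delta_pos":[-9,-28,0],"twist":0},{"claw":6.5,"delta_pos":[-10.7,-33.6,0],"twist":-1},{"claw":6.5,"delta_pos":[-12.5,-39.3,0],"twist":-2},{"claw":6.5,"delta_pos":[-14.3,-45,0],"twist":-2},{"claw":6.5,"delta_pos":[-16.1,-50.5,0],"twist":-2},{"claw":6.5,"delta_pos":[-17.9,-56,0],"twist":-2},{"claw":6.5,"delta_pos":[-20.8,-65.5,0],"twist":-2},{"claw":6.5,"delta_pos":[-20.8,-65.5,0],"twist":-2}]}}

```text
clock: 35.62
tcp_pos: [0.4137, -0.3485, 0.3847]
orientation: [-0.001, 0.165, 0.986, 0.001]
wrist_force: [0.5, -0.2, -0.3]
finger_gap: 0.0652
```

Run:
```python
from h import *
look("g5",("side","wrist"))
plan([(.4145,-.3455,.38,-19),(.4145,-.3455,.06,-19)])
```

```text
side
([391, 304], [0.8107, -0.2215], 134.7, [0.04, 0.007], [77, 105, 183])
([265, 341], [0.4151, -0.3455], 161.1, [0.039, 0.008], [201, 203, 208])
([331, 427], [0.6029, -0.6037], 75.6, [0.041, 0.01], [147, 83, 161])
wrist
([325, 184], [0.4134, -0.3422], 159.0, [0.043, 0.012], [207, 205, 204])
([557, 230], [0.5926, -0.0142], -175.8, [0.03, 0.012], [193, 193, 193])
t 35.73 tcp [ 0.4138 -0.3493  0.3837] psi 160.9 gap 0.065 F [-0.5  0.2 -0.4] j6 -0.52
0 0.06 0.39 0.37 tw -0.1
0 0.06 0.39 32.37 tw -0.1
```

Emit:
{"op": "play_rows", "data": {"moves": [{"claw":6.5,"delta_pos":[0,0.4,5],"twist":0},{"claw":6.5,"delta_pos":[0,0.4,10],"twist":0},{"claw":6.5,"delta_pos":[0,0.4,15],"twist":0},{"claw":6.5,"delta_pos":[0,0.4,20],"twist":0},{"claw":6.5,"delta_pos":[0,0.4,25],"twist":0},{"claw":6.5,"delta_pos":[0,0.4,30],"twist":0},{"claw":6.5,"delta_pos":[0,0.4,32.2],"twist":0},{"claw":6.5,"delta_pos":[0,0.4,32.2],"twist":0},{"claw":6.5,"delta_pos":[0,0.4,32.2],"twist":0}]}}

```text
clock: 36.85
tcp_pos: [0.4165, -0.342, 0.0652]
orientation: [0.001, 0.163, 0.987, -0.0]
wrist_force: [-0.3, 0.1, 0.3]
finger_gap: 0.0646
```

Run:
```python
from h import *
look("g6",("wrist",))
a=(.4145,-.3455)
p=lambda x,y,z:(*w(ST,x,y),z,1.8)
plan([(*a,.012,-19)],[(*a,.31,-19)],[p(140,-150,.31)],[p(86,0,.31)],[p(86,0,.206)],[p(86,0,.36)])
```

```text
wrist
([311, 279], [0.4134, -0.3465], 159.9, [0.044, 0.013], [186, 182, 181])
t 36.9 tcp [ 0.4168 -0.3424  0.0657] psi 161.2 gap 0.0651 F [ 0.8  0.3 -0.1] j6 -0.51
0 0.11 -0.36 5.37 tw 0.2
1 0.0 0.0 -29.8 tw 0.0
2 -12.95 27.06 -0.0 tw -20.8
3 5.4 15.0 -0.0 tw 0.0
4 0.0 0.0 10.4 tw 0.0
5 0.0 0.0 -15.4 tw 0.0
```

Emit:
{"op": "play_rows", "data": {"moves": [{"claw":6.5,"delta_pos":[0.2,-0.4,5.4],"twist":0},{"claw":6.5,"delta_pos":[0.2,-0.4,5.4],"twist":0},{"claw":2.5,"delta_pos":[0.2,-0.4,5.4],"twist":0},{"claw":2.5,"delta_pos":[0.2,-0.4,5.4],"twist":0},{"claw":2.5,"delta_pos":[0.2,-0.4,5.4],"twist":0},{"claw":2.5,"delta_pos":[0.2,-0.4,5.4],"twist":0},{"claw":2.5,"delta_pos":[0.2,-0.4,1],"twist":0},{"claw":2.5,"delta_pos":[0.2,-0.4,-4],"twist":0},{"claw":2.5,"delta_pos":[0.2,-0.4,-9],"twist":0},{"claw":2.5,"delta_pos":[0.2,-0.4,-14],"twist":0},{"claw":2.5,"delta_pos":[0.2,-0.4,-19],"twist":0},{"claw":2.5,"delta_pos":[0.2,-0.4,-24.4],"twist":0}]}}

```text
clock: 38.4
tcp_pos: [0.4125, -0.3447, 0.3107]
orientation: [0.0, 0.164, 0.987, -0.0]
wrist_force: [0.8, -0.8, -1.2]
finger_gap: 0.0349
```

Emit:
{"op": "play_rows", "data": {"moves": [{"claw":2.5,"delta_pos":[-2,4,0],"twist":-3},{"claw":2.5,"delta_pos":[-4,8,0],"twist":-6},{"claw":2.5,"delta_pos":[-6,12.5,0],"twist":-9},{"claw":2.5,"delta_pos":[-8,17,0],"twist":-12},{"claw":2.5,"delta_pos":[-10.5,22,0],"twist":-16},{"claw":2.5,"delta_pos":[-13,27,0],"twist":-20.8},{"claw":2.5,"delta_pos":[-13,27,0],"twist":-20.8},{"claw":2.5,"delta_pos":[-13,27,0],"twist":-20.8}]}}

```text
clock: 39.4
tcp_pos: [0.6227, -0.1313, 0.3085]
orientation: [-0.0, -0.017, 1.0, -0.0]
wrist_force: [-0.4, -0.2, -1.8]
finger_gap: 0.0346
```

Run:
```python
from h import *
p=lambda x,y,z:(*w(ST,x,y),z,1.8)
plan([p(86,0,.31)],[p(86,0,.206)],[p(86,0,.36)])
```

```text
t 39.4 tcp [ 0.6227 -0.1313  0.3085] psi -178.0 gap 0.0346 F [-0.4 -0.2 -1.8] j6 -0.37
0 5.12 14.96 -0.15 tw 0.2
1 0.0 0.0 10.4 tw 0.0
2 0.0 0.0 -15.4 tw 0.0
```

Emit:
{"op": "play_rows", "data": {"moves": [{"claw":2.5,"delta_pos":[1.6,4.8,0],"twist":0},{"claw":2.5,"delta_pos":[3.3,10,0],"twist":0},{"claw":2.5,"delta_pos":[5.1,15,0],"twist":0},{"claw":2.5,"delta_pos":[5.1,15,0],"twist":0},{"claw":2.5,"delta_pos":[5.1,15,0],"twist":0}]}}

```text
clock: 40.02
tcp_pos: [0.5666, 0.0155, 0.3091]
orientation: [0.001, -0.017, 1.0, -0.0]
wrist_force: [0.9, -0.2, -1.6]
finger_gap: 0.0348
```

Run:
```python
from h import *
look("p6",("wrist",))
p=lambda x,y,z:(*w(ST,x,y),z,1.8)
plan([p(86,0,.31),p(86,0,.206),p(86,0,.36)])
```

```text
wrist
([321, 334], [0.7502, 0.0212], -179.0, [0.153, 0.047], [208, 206, 205])
t 40.08 tcp [0.5669 0.0151 0.3087] psi -178.1 gap 0.0347 F [-0.   0.6 -0.8] j6 -0.15
0 0.05 0.13 -0.13 tw 0.1
0 0.05 0.13 10.27 tw 0.1
0 0.05 0.13 -5.13 tw 0.1
```

Emit:
{"op": "play_rows", "data": {"moves": [{"claw":2.5,"delta_pos":[0.3,0.1,4],"twist":0},{"claw":2.5,"delta_pos":[0.3,0.1,8],"twist":0},{"claw":2.5,"delta_pos":[0.3,0.1,10.2],"twist":0},{"claw":2.5,"delta_pos":[0.3,0.1,10.2],"twist":0},{"claw":2.5,"delta_pos":[0.3,0.1,10.2],"twist":0},{"claw":5,"delta_pos":[0.3,0.1,10.2],"twist":0},{"claw":5,"delta_pos":[0.3,0.1,10.2],"twist":0},{"claw":5,"delta_pos":[0.3,0.1,7],"twist":0},{"claw":5,"delta_pos":[0.3,0.1,2],"twist":0},{"claw":5,"delta_pos":[0.3,0.1,-3],"twist":0},{"claw":5,"delta_pos":[0.3,0.1,-8],"twist":0},{"claw":5,"delta_pos":[0.3,0.1,-10],"twist":0}]}}

```text
clock: 41.58
tcp_pos: [0.5643, 0.0176, 0.4125]
orientation: [0.003, -0.017, 1.0, -0.0]
wrist_force: [0.4, -0.0, 0.1]
finger_gap: 0.0503
```

Emit:
{"op": "play_rows", "data": {"moves": [{"claw":5,"delta_pos":[-5,-6,0],"twist":0},{"claw":5,"delta_pos":[-5,-10,0],"twist":0},{"claw":5,"delta_pos":[-5,-10,0],"twist":0},{"claw":5,"delta_pos":[-5,-10,0],"twist":0},{"claw":5,"delta_pos":[-5,-10,0],"twist":0},{"claw":5,"delta_pos":[-5,-10,0],"twist":0},{"claw":5,"delta_pos":[-5,-10,0],"twist":0},{"claw":5,"delta_pos":[-5,-10,0],"twist":0}]}}

```text
clock: 42.58
tcp_pos: [0.6171, -0.0803, 0.4084]
orientation: [0.0, -0.018, 1.0, 0.0]
wrist_force: [0.6, 0.5, -0.3]
finger_gap: 0.0501
```

Run:
```python
from h import *
look("z",("scene","side","wrist"))
a=cv2.imread("pics/z_scene.png")[110:330,205:445]
b=cv2.imread("pics/z_side.png")[155:295,245:395]
cv2.imwrite("pics/zc.png",np.hstack([cv2.resize(a,(400,366)),cv2.resize(b,(390,366))]))
plan()
```

```text
scene
([342, 190], [0.4846, 0.1304], -165.0, [0.038, 0.009], [221, 217, 218])
([356, 221], [0.5832, 0.0619], -179.6, [0.031, 0.008], [223, 219, 221])
([348, 230], [0.5847, 0.0232], -177.9, [0.031, 0.008], [224, 219, 222])
([339, 239], [0.5804, -0.0171], -178.4, [0.038, 0.008], [225, 223, 226])
([365, 340], [0.8091, -0.2203], 136.1, [0.039, 0.008], [109, 114, 187])
([197, 413], [0.6014, -0.6024], 76.2, [0.04, 0.009], [158, 86, 163])
side
([391, 304], [0.8107, -0.2215], 134.7, [0.04, 0.007], [76, 103, 182])
([331, 427], [0.6029, -0.6037], 75.6, [0.041, 0.01], [146, 82, 160])
wrist
([426, 149], [0.5614, 0.0662], -174.1, [0.064, 0.018], [198, 192, 191])
([25, 177], [0.601, -0.603], 75.9, [0.041, 0.01], [125, 47, 128])
([228, 302], [0.8076, -0.2208], 136.2, [0.04, 0.011], [60, 83, 163])
t 42.73 tcp [ 0.6172 -0.0806  0.4082] psi -178.0 gap 0.0498 F [-0.2  0.6  0.1] j6 -0.29
```

View pics/zc.png

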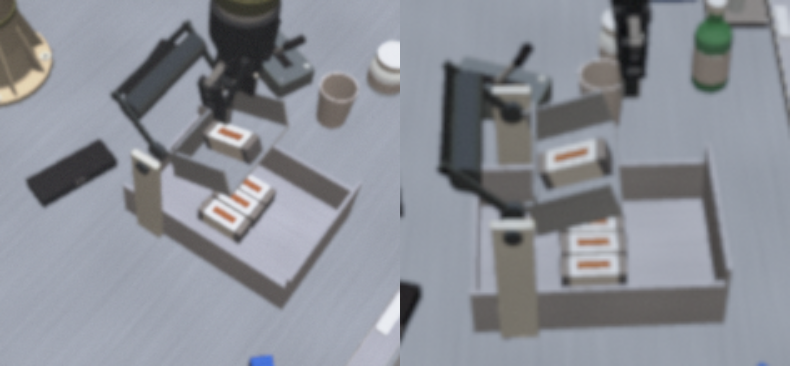

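The final pictures show one cartridge in the upright hopper, three in the tray, the lever on and none left on the bench, so I'm handing in.

```bash
python3 -c "
from workcell import env,get_state
print(env.hand_in()); print(get_state()['clock'])"
```

```text
the job is handed in; nothing more can be done
None
the job is handed in; nothing more can be done
```

The job is done and was handed in at about 43 s of the 210 s allowed; no verdict was reported.

- **Loading:** I put three of the four white cartridges into the hopper. It tripped after the third was released and dumped all three into the tray. The blue and purple look-alikes were left alone.
- **Reset and cutout:** I pulled the hopper upright by its bar. I then pushed the lever to its off stop (about 10 N at the stop) and threw it to its on stop (about 13 N).
- **Leftover:** The fourth cartridge went into the upright hopper.

**Last checks:**
- The final scene and side pictures show the hopper upright with one cartridge in it, three flat in the tray, none on the bench and the arm clear of everything.
- The wrist picture after the throw put the lever tip between where it should be at 1.12 and 1.2 rad.
- I checked the trip itself only from pictures taken before and after. The fingers moved up at once after letting go, but their contact force on the hopper during the trip was not measured.
- The cup and mouse were never approached, but I did not measure their positions again at the end.
- My first position estimates were about 3 mm out for the station and 5 mm for the cutout compared with the wrist camera. I corrected both before relying on them, and no check failed.

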